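# Clear the bar-fed turning machine after a run

## Task

The run is over: move all the finished brass pieces from the machine's open catch drawer into the green tote and push the drawer fully home past its detent, without slamming it. Draw the leftover brass bar out of the feed tube and lay it in the empty berth of the wooden stock rack, across both cradles. Leave the other bars and the things on the bench where they are.

Things in the scene. Friction and masses are not known exactly. Their poses are not given: they have to be found in the camera images.
- machine: Bench turning machine, fixed, turned up to 0.1 rad. Origin on the bench below the mouth of its bar tube; x away from its front (drawer side), y along the tube into the machine. Pale casing to 247 mm high from y = 60 mm on, front at x = -25 mm. Grey plinth 80 mm high, front face at x = -70 mm, y 40 to 500 mm; the drawer comes out of it; above the drawer a clear guard, also at x = -25 mm.
- tube_mouth (a point): Centre of the open mouth of the horizontal steel bar tube, 140 mm above the bench; 28 mm outside, 19 mm inside, sticks 60 mm out of the casing. Axes as the machine's: the bar lies along y and comes out towards -y. In line with it two V rests, 150 and 310 mm from the mouth, stand on an aluminium profile 25 mm high and 40 mm wide.
- rest_near (a point): Near V rest, 150 mm from the tube mouth (the far one at 310 mm, 4 mm lower): blue 45 degree V head, 12 mm long along the bar, 65 mm wide, tips 17 mm above this point, on a post. The point is on the axis of a bar lying in the V, 136 mm above the bench (2.5 mm lower than the bar's axis in the tube). Fingers that hold the bar cannot pass the head, so it is drawn in strokes between them.
- bar: Brass bar to be drawn out: round, 16 mm diameter, 380 mm long, ends tapered, 0.5 to 0.8 kg. Origin at its middle on its axis, y along it. At the start 80 to 120 mm stick out of the tube; it is clear of the tube when its middle is over 192 mm outside the mouth. It rubs with a few N; let go, it stays, carried by tube and V rests, and once wholly out (middle up to 290 mm out) by both rests.
- drawer (a joint): Opening of the catch drawer in m: 0 = home at its stop, 0.150 to 0.165 at the start; pushing it towards the machine's +x lowers it. About 1.5 N of friction; stays where it is left. A sprung ball detent resists from 0.013 on, crest at 0.005 (about 5 to 6 N to pass, friction included); past it the drawer clicks to 0 and is held.
- drawer_front (a point): Centre of the flat face of the blue drawer front (226 mm wide, 6 to 72 mm above the bench), 39 mm above the bench, moves with the drawer; machine's axes. A steel grip lip, 120 mm wide, 10 mm high, sticks out 14 mm near the top (its centre 66 mm above the bench). Push anywhere near the middle, on the face or the lip.
- drawer_floor (a point): Middle of the drawer's black inner floor, 16 mm above the bench, moves with the drawer; inside 152 mm along the machine's x, 192 mm along y; side walls and back to 55 mm, front to 72 mm above the bench. At the start the whole inside is in front of the plinth, within 2 mm.
- tote: Green open plastic tote for the finished pieces, stays put: 150 x 130 x 50 mm outside (along its x, y, z), walls and floor 5 mm. Origin at the centre of its underside, on the bench.
- rack: Wooden stock rack, fixed: two cradles 20 mm thick at y = +-120 mm, base 45 mm high, blocks up to 85 mm. Origin on the bench between the cradles, y along the bars. The berth on the robot's side (middle at x = -48 mm) holds two stock bars; the other is empty. A 34 mm wide block parts them. Between the cradles only 12 mm high slats.
- berth (a point): Middle of the rack's empty berth, between the cradles, at the axis height of a bar lying in it (53 mm above the bench); 42 mm in +x from the rack's origin, rack's axes. Berth 67 mm wide in x (the bar may lie anywhere in it), floor 45 mm, walls 85 mm above the bench.
- piece1: Finished brass piece, 34 mm long: a square shank 11 x 11 x 18 mm and a round post, 10.6 tapering to 9 mm, 16 mm long, 30 g; lies on its side in the catch drawer. Origin on its underside (5.5 mm below its axis), halfway along, x axis along it towards the post. Four to six of the six pieces are there; None if absent.
- piece2: Finished brass piece, 34 mm long: a square shank 11 x 11 x 18 mm and a round post, 10.6 tapering to 9 mm, 16 mm long, 30 g; lies on its side in the catch drawer. Origin on its underside (5.5 mm below its axis), halfway along, x axis along it towards the post. Four to six of the six pieces are there; None if absent.
- piece3: Finished brass piece, 34 mm long: a square shank 11 x 11 x 18 mm and a round post, 10.6 tapering to 9 mm, 16 mm long, 30 g; lies on its side in the catch drawer. Origin on its underside (5.5 mm below its axis), halfway along, x axis along it towards the post. Four to six of the six pieces are there; None if absent.
- piece4: Finished brass piece, 34 mm long: a square shank 11 x 11 x 18 mm and a round post, 10.6 tapering to 9 mm, 16 mm long, 30 g; lies on its side in the catch drawer. Origin on its underside (5.5 mm below its axis), halfway along, x axis along it towards the post. Four to six of the six pieces are there; None if absent.
- piece5: Finished brass piece, 34 mm long: a square shank 11 x 11 x 18 mm and a round post, 10.6 tapering to 9 mm, 16 mm long, 30 g; lies on its side in the catch drawer. Origin on its underside (5.5 mm below its axis), halfway along, x axis along it towards the post. Four to six of the six pieces are there; None if absent.
- piece6: Finished brass piece, 34 mm long: a square shank 11 x 11 x 18 mm and a round post, 10.6 tapering to 9 mm, 16 mm long, 30 g; lies on its side in the catch drawer. Origin on its underside (5.5 mm below its axis), halfway along, x axis along it towards the post. Four to six of the six pieces are there; None if absent.
- stock1: Beige plastic stock bar in the rack's other berth, 16 mm diameter, 380 mm long, origin at its middle, y along it: leave it.
- stock2: Second beige stock bar beside the first: leave it.
- oil: Yellow oil bottle, 48 mm diameter, 120 mm high, origin under its middle, upright behind the V rests: leave it.
- jar: Small amber jar with white cap, 48 mm diameter, 45 mm high, origin under its middle, beside the V rests on the robot's side: leave it.
- cast: Plaster jaw model, 55 x 65 x 33 mm, origin under its middle, behind the V rests: leave it.
- wrench: Wrench 150 mm long lying behind the V rests, origin under its middle: leave it.
- brush: Brush 160 mm long lying beyond the far V rest, origin under its middle: leave it.
- gauge: Steel gauge block 50 x 35 x 20 mm on the right of the bench, origin under its middle: leave it.

How it is judged (in metres and radians):
On the way:
1. the bar has been drawn wholly clear of the tube (y of bar in the frame of tube_mouth below -0.192 m), for 0.2 s.
At the end, for the whole second after the job is handed in: Every piece present lies at rest inside the tote; the bar lies at rest in the rack's empty berth on both cradles (middle within 60 mm of the berth's along it, within 8 mm in height, within 0.15 rad of the rack's direction); the drawer is home past its detent (opening under 3 mm) (x of piece1 in the frame of tote between -0.072 and 0.072 m and y of piece1 in the frame of tote between -0.062 and 0.062 m and z of piece1 in the frame of tote between -0.01 and 0.045 m and linear speed of each of piece1, piece2, piece3, piece4, piece5, piece6, bar below 0.03 m/s and x of piece2 in the frame of tote between -0.072 and 0.072 m and y of piece2 in the frame of tote between -0.062 and 0.062 m and z of piece2 in the frame of tote between -0.01 and 0.045 m and x of piece3 in the frame of tote between -0.072 and 0.072 m and y of piece3 in the frame of tote between -0.062 and 0.062 m and z of piece3 in the frame of tote between -0.01 and 0.045 m and x of piece4 in the frame of tote between -0.072 and 0.072 m and y of piece4 in the frame of tote between -0.062 and 0.062 m and z of piece4 in the frame of tote between -0.01 and 0.045 m and x of piece5 in the frame of tote between -0.072 and 0.072 m and y of piece5 in the frame of tote between -0.062 and 0.062 m and z of piece5 in the frame of tote between -0.01 and 0.045 m and x of piece6 in the frame of tote between -0.072 and 0.072 m and y of piece6 in the frame of tote between -0.062 and 0.062 m and z of piece6 in the frame of tote between -0.01 and 0.045 m and x of bar in the frame of berth between -0.034 and 0.034 m and y of bar in the frame of berth between -0.06 and 0.06 m and z of bar in the frame of berth between -0.008 and 0.008 m and angle between the y axis of bar and the y axis of rack, either way round below 0.15 rad and value of joint drawer below 0.003 m); the robot touches nothing.
It fails at once if the drawer is slammed (moves faster than 0.5 m/s) (velocity of joint drawer below -0.5 m/s).
It fails at once if a stock bar or another thing on the bench is moved more than 40 mm (distance of any of stock1, stock2, oil, jar, cast, wrench, brush, gauge from where it was at the start of the episode above 0.04 m).
Of piece1, piece2, piece3, piece4, piece5, piece6 only 4 to 6 are there at a start; the rules pass over those that are not, and their reading is None.
At some moment in a run one of piece1, piece2, piece3, piece4, piece5, piece6 may be knocked a few centimetres aside while the robot is not near it.
Once in a run the grip may slacken for a moment while it holds something.
It also fails if it takes over 210 s, if anything falls off the work surface, if the arm or the gripper's body presses on something with over 40 N, if the wrist force passes 120 N, or if a joint passes its speed limit or range.

## Robot

A 7-joint arm with a two-finger parallel gripper is mounted at the origin on the work surface. World frame = base frame: x ahead of the robot, y to its left, z up, the work surface at z = 0. Lengths are in mm, angles in degrees, forces in N, time in s.
With the tool pointing down it reaches from about 425 to 950 mm from the base axis. Payload 4.7 kg.
Tool frame: the origin (TCP) lies at the very end of the fingers, on their centre line; the grasp point (between the pads) lies 19 mm behind it (r.grasp_offset is the distance from the TCP to the grasp point, in mm); z points along the fingers, y is the line along which they close (so a half turn about z gives the same grasp; the last joint's range is limited). The gripper opens to 85 mm and grips with 20 to 120 N. Pads are 22 mm wide; open, the fingers measure 114 mm over their backs; the gripper's body (76 mm by 85 mm) begins 54 mm behind the grasp point. The pads swing forward as they close: fully open they stand 13 mm farther back than shut.
Start: joints at [64.635, 26.849, -2.785, 87.806, 1.381, 65.374, -4.715], TCP at [271.458, -618.028, 231.335] pointing down, gripper open.
Joint ranges: [-148.3, 148.3], [-19.14, 114.17], [-79.39, 73.82], [5.75, 140.21], [-59.74, 239.74], [12.07, 113.84], [-152.46, 152.46]. Speed limits (degrees/s): [147.25, 147.25, 180, 180, 180, 180, 180].

## Interface

Orientations are given as [roll, pitch, yaw] about the fixed x, y, z axes, in that order (R = Rz(yaw) Ry(pitch) Rx(roll)).
In Python, from workcell import r, vision gives the robot as it stands. The module is installed in compiled form; this text tells all that it offers.
- The arm moves only by the tool step_arm, never from a script. Its arguments are lists of equal length, an entry for each row: "offset": the shift along the tool's x, y, z in cm, a list of three; "turn": the turn about the tool's z in rad. In form: {"offset": [[x, y, z], ...], "turn": [turn, ...]}. A call has 1 to 8 rows; each row shifts and turns the commanded pose from where the row before left it, along the tool's axes as they then stand; what a row does not reach is not made up. A row lasts 1/10 s, in which the tool goes at most 50 mm and 8.59 degrees, less where a joint would pass 70% of its speed; a pose out of reach is approached as far as the arm can. A call is refused whole if a number of a shift passes 5 or a number of a turn 0.15, either way. A call with a gripper value outside its range is refused whole. "gripper" is the opening, from 0 (shut) to 1 (fully open), set as the call begins (left out, the last holds). The fingers move at their own pace and stop on an object; "force" is the grip in N (left out, the last holds). Time passes only in rows, so rows that do not move let the fingers close. It gives the time, the measured TCP pose, the force, the opening and the grip force at its end, in the units of the state.
- r.state(): the state, without advancing time (a new reading comes with each control period).
- vision.read_camera(name): name is "scene" or "side" or "wrist"; returns (picture, depth): 400x640x3 uint8, red, green, blue; 400x640 float32, mm along the optical axis (not along the pixel's ray), 0 where there is no reading.
- vision.camera_info(name): a dict with "vfov" (degrees; the focal length in pixels is half the picture's height over the tangent of half this angle, whatever the lens; pixels are square), "cx", "cy" (the principal point, pixels), "T" (4x4, takes a point from camera to world coordinates). Camera axes: x right, y down, z forward; pixel columns grow to the right and rows downward; lengths in mm; the calibration is good to about 2 mm. The wrist camera is an equidistant fisheye: a pixel r from the principal point sees the ray r / f radians off the axis. A picture is of the moment at which its call begins: read the wrist's pose just before it. camera_info takes no time and is no camera call; for the wrist camera it gives the pose at the moment of the call.
- r.hand_in(): hands the job in; it is judged then, once.
Trained networks look in the newest picture that a camera, given by its name, has taken for a name from the list of things; names that differ only in an ending like _2 or _b are one class to them, and where a whole thing is asked for, a point or a joint stands for the part that bears it (a point fixed in the world has none). Each returns a list of dicts, best first, with "conf" (0 to 1); they miss things now and then, are a little off and sometimes report something else, mostly with a low value. They report only what shows in the picture. A call takes as long as a camera call.
- vision.boxes_of(camera, thing): "location" ([column, row] as shares, 0 to 1, of the picture: columns of its width, rows of its height, amid what is visible of it).
- vision.trace(camera, thing): "region" (400x640 bool, what is visible of it) and "location" ([column, row] as shares, 0 to 1, of the picture: columns of its width, rows of its height, amid what is visible of it).
- vision.tip_of(camera, thing): "location" ([column, row] as shares, 0 to 1, of the picture: columns of its width, rows of its height: a listed point, or the origin of a listed thing).
The state is a dict: "time": time; "qpos": joint angles; "dq": joint speeds; "joint_torque": joint torques, N m; "position": TCP position; "orientation": TCP orientation; "wrist_force": force on the tool from outside, world axes, zero at the start; "moment": the same for the moment, N m; "finger_gap": finger opening in mm; "grasp_force": force on a finger pad.
Only numpy, scipy, OpenCV 4.12 (cv2) and the standard library are available. Lean on these libraries where they do the work, as an engineer would, in place of code of your own. Each camera call takes 0.05 s, during which the arm holds its last target. There are 200 camera calls.

## Working session

There is one attempt and no reset: what is moved stays moved. The work goes in short steps, Python scripts to look and compute and a tool call to move; the robot and the scene stay as the last step left them, time stands still between calls to the robot, and variables do not carry over. Pictures are saved under pics/ and viewed, at most 14 in all, crops included, and the job is handed in when it is done.

Besides the shell and the picture viewer there is one more tool, called after "Emit:" as name(argument=value, ...) on one line, values as JSON. step_arm: Moves the arm, as the interface text tells. Its arguments: {"type":"object","properties":{"offset":{"type":"array"},"turn":{"type":"array"},"gripper":{"type":"number"},"force":{"type":"number"}},"required":["offset","turn"]}

```bash
mkdir -p pics
cat > h.py <<'E'
import numpy as np, cv2
from workcell import r, vision
def info(c):
    i=vision.camera_info(c); i['f']=200/np.tan(np.radians(i['vfov'])/2); i['T']=np.array(i['T']); return i
def ray(c,i,u,v):
    x=(u-i['cx'])/i['f']; y=(v-i['cy'])/i['f']
    if c=='wrist':
        t=np.hypot(x,y); s=np.sin(t)/t if t>1e-9 else 1
        d=np.array([x*s,y*s,np.cos(t)])
    else: d=np.array([x,y,1.])
    return d
def atz(c,i,u,v,z):
    d=i['T'][:3,:3]@ray(c,i,u,v); o=i['T'][:3,3]
    return o+d*(z-o[2])/d[2]
def dep(c,i,u,v,D):
    d=ray(c,i,u,v); return i['T'][:3,:3]@(d/d[2]*D)+i['T'][:3,3]
def proj(c,i,p):
    q=i['T'][:3,:3].T@(np.array(p,float)-i['T'][:3,3])
    if c=='wrist':
        t=np.arctan2(np.hypot(q[0],q[1]),q[2]); n=np.hypot(q[0],q[1])
        return i['cx']+i['f']*t*q[0]/n, i['cy']+i['f']*t*q[1]/n
    return i['cx']+i['f']*q[0]/q[2], i['cy']+i['f']*q[1]/q[2]
def cloud(c,i,D):
    v,u=np.mgrid[0:400,0:640]; x=(u-i['cx'])/i['f']; y=(v-i['cy'])/i['f']
    if c=='wrist':
        t=np.hypot(x,y)+1e-9; s=np.tan(t)/t; x=x*s;y=y*s
    P=np.stack([x*D,y*D,D],-1)
    return P@i['T'][:3,:3].T+i['T'][:3,3]
def save(n,im): cv2.imwrite(f'pics/{n}.png',im[...,::-1])
E
python3 - <<'E'
from h import *
np.set_printoptions(precision=1,suppress=True)
s=r.state();print({k:np.round(v,2) for k,v in s.items()})
for c in['scene','side','wrist']:
    im,D=vision.read_camera(c);i=info(c);save(c,im);np.savez(c,im=im,D=D,T=i['T'])
    print(c,i['f'],i['cx'],i['cy'],i['T'][:3,3],i['T'][:3,2])
    for t in['tube_mouth','rest_near','bar','drawer_front','drawer_floor','tote','rack','berth','piece1','oil','jar','stock1']:
        L=vision.tip_of(c,t)
        o=[]
        for l in L[:7 if t=='piece1' else 2]:
            u,v=l['location'][0]*640,l['location'][1]*400
            z={'tube_mouth':140,'rest_near':136,'bar':138,'drawer_front':39,'drawer_floor':16,'berth':53,'piece1':16,'stock1':53}.get(t,0)
            o.append((round(l['conf'],2),int(u),int(v),atz(c,i,u,v,z)[:2].round(0).tolist()))
        print(t,o)
E
```

```text
{'time': np.float64(0.0), 'qpos': array([64.6, 26.9, -2.8, 87.9,  1.4, 65.4, -4.7]), 'dq': array([-0. ,  0. ,  0.1, -0. ,  0. ,  0. , -0.1]), 'joint_torque': array([  0. , -51. ,  -0.1, -23.8,   0. ,   0. ,   0. ]), 'position': array([ 271.2, -617.5,  230.2]), 'orientation': array([-179.9,    0. ,   23.7]), 'wrist_force': array([-0.6, -0.6,  1. ]), 'moment': array([ 0.,  0., -0.]), 'grasp_force': np.float64(0.0), 'finger_gap': np.float64(85.46)}
scene 382.52756010600365 319.08521781806684 200.0428600429126 [ 841.8  399.  1005.3] [-0.3 -0.5 -0.8]
tube_mouth [(0.93, 337, 245, [603.0, 65.0])]
rest_near [(0.76, 309, 199, [595.0, -89.0])]
bar []
drawer_front [(0.92, 456, 295, [391.0, 304.0]), (0.35, 247, 151, [648.0, -407.0])]
drawer_floor [(0.64, 428, 312, [471.0, 299.0]), (0.23, 417, 315, [499.0, 290.0])]
tote [(0.92, 380, 228, [427.0, 32.0]), (0.48, 311, 197, [547.0, -170.0])]
rack [(0.7, 323, 147, [412.0, -323.0]), (0.24, 335, 263, [601.0, 55.0])]
berth [(0.85, 311, 143, [459.0, -319.0])]
piece1 [(0.62, 422, 291, [449.0, 247.0]), (0.6, 405, 300, [502.0, 243.0]), (0.54, 429, 335, [505.
[... 782 characters left out ...]
(0.58, 371, 219, [773.0, -122.0])]
berth [(0.79, 294, 264, [459.0, -311.0]), (0.68, 257, 267, [355.0, -297.0])]
piece1 [(0.6, 264, 161, [472.0, 324.0]), (0.58, 270, 158, [501.0, 341.0]), (0.36, 264, 165, [467.0, 291.0]), (0.35, 258, 158, [450.0, 359.0])]
oil [(0.75, 382, 239, [768.0, -226.0]), (0.72, 262, 165, [463.0, 323.0])]
jar [(0.53, 301, 209, [551.0, -8.0])]
stock1 [(0.69, 257, 267, [357.0, -295.0])]
wrist 309.70691628693146 315.5976910972415 199.2990123027461 [ 335.1 -590.7  374.3] [-0.2 -0.1 -1. ]
tube_mouth []
rest_near []
bar []
drawer_front []
drawer_floor []
tote []
rack []
berth []
piece1 []
oil []
jar []
stock1 [(0.94, 105, 17, [360.0, -298.0]), (0.75, 105, 0, [382.0, -286.0])]
```

Run:
```python
from h import *
a=np.load('scene.npz')['im'];save('scene_c',cv2.resize(a[90:390,190:590],(800,600),interpolation=cv2.INTER_CUBIC))
```

```text
(no output)
```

View pics/scene_c.png

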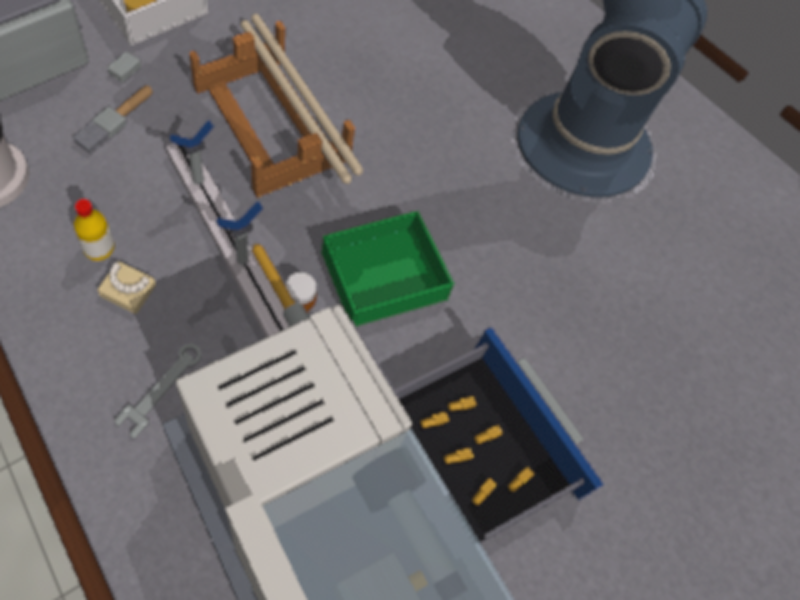

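View pics/side.png

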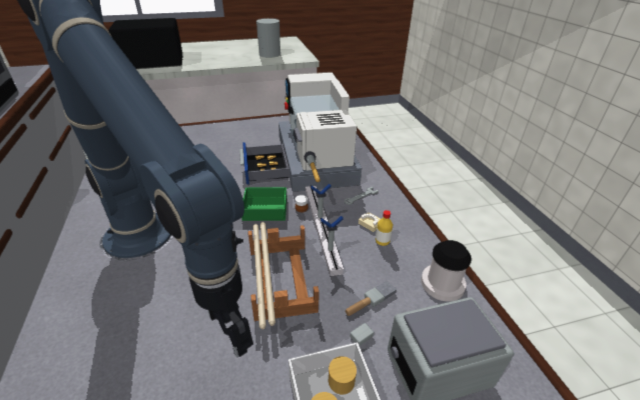

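```bash
cat > plan.py <<'E'
import numpy as np, json
from workcell import r
def plan(wps, step=4.8, start=None):
    """wps: (x,y,z,yaw[,nrows]); prints rows in chunks of 8"""
    s=r.state(); p=np.array(s['position'],float); yaw=s['orientation'][2]
    if start is not None: p=np.array(start[:3],float); yaw=start[3]
    rows=[]
    for w in wps:
        g=np.array(w[:3],float); dy=(w[3]-yaw)
        if len(w)<6: dy=(dy+180)%360-180
        n=max(int(np.ceil(np.linalg.norm(g-p)/10/step)),int(np.ceil(abs(dy)/8.5)),1)
        if len(w)>4 and w[4]: n=max(n,w[4])
        p0=p.copy(); y0=yaw
        for k in range(1,n+1):
            t=p0+(g-p0)*k/n; ty=y0+dy*k/n
            a=np.radians(yaw); X=np.array([np.cos(a),np.sin(a),0]);Y=np.array([np.sin(a),-np.cos(a),0]);Z=np.array([0,0,-1.])
            d=(t-p); o=[round(float(d@e)/10,2) for e in(X,Y,Z)]
            tu=round(float(-np.radians(ty-yaw)),3)
            rows.append((o,tu)); p=p+10*(o[0]*X+o[1]*Y+o[2]*Z); yaw=yaw-np.degrees(tu)
    for k in range(0,len(rows),8):
        c=rows[k:k+8]; print('"offset":',json.dumps([x[0] for x in c]),'"turn":',json.dumps([x[1] for x in c]))
    print('end',p.round(1),round(yaw,1))
E
python3 -c "
from plan import plan
plan([(450,-300,230,80),(510,300,200,180)])"
```

```text
"offset": [[3.64, -2.74, 0.02], [3.95, -2.28, 0.01], [4.2, -1.77, 0.02], [4.39, -1.25, 0.02], [4.5, -0.7, 0.01], [4.56, -0.14, 0.02], [4.54, 0.41, 0.02], [4.45, 0.98, 0.01]] "turn": [-0.123, -0.123, -0.122, -0.123, -0.123, -0.123, -0.123, -0.122]
"offset": [[4.63, -0.35, 0.23], [4.63, 0.27, 0.23], [4.55, 0.89, 0.23], [4.39, 1.5, 0.23], [4.15, 2.06, 0.23], [3.84, 2.6, 0.24], [3.46, 3.1, 0.23], [3.01, 3.53, 0.23]] "turn": [-0.134, -0.135, -0.134, -0.134, -0.134, -0.135, -0.134, -0.134]
"offset": [[2.51, 3.9, 0.23], [1.96, 4.2, 0.23], [1.39, 4.43, 0.23], [0.78, 4.57, 0.23], [0.16, 4.63, 0.23]] "turn": [-0.135, -0.134, -0.134, -0.134, -0.135]
end [510. 300. 200.] 180.0
```

Emit:
step_arm(offset=[[3.6, -2.7, 0], [4.0, -2.3, 0], [4.2, -1.8, 0], [4.4, -1.2, 0], [4.5, -0.7, 0], [4.6, -0.1, 0], [4.5, 0.4, 0], [4.5, 1.0, 0]], turn=[-0.123, -0.123, -0.123, -0.123, -0.123, -0.123, -0.123, -0.122])

```text
time: 2.75
position: [451.5, -298.4, 231.7]
orientation: [180.0, 0.0, 80.3]
wrist_force: [0.6, 0.4, 0.2]
finger_gap: 85.1
grasp_force: 0.0
```

Emit:
step_arm(offset=[[4.6, -0.3, 0.2], [4.6, 0.3, 0.2], [4.5, 0.9, 0.2], [4.4, 1.5, 0.2], [4.1, 2.1, 0.2], [3.8, 2.6, 0.2], [3.5, 3.1, 0.2], [3.0, 3.5, 0.2]], turn=[-0.134, -0.135, -0.134, -0.134, -0.134, -0.135, -0.134, -0.134])

```text
time: 3.55
position: [488.6, 69.5, 215.7]
orientation: [180.0, 0.1, 141.9]
wrist_force: [1.5, -0.1, -0.1]
finger_gap: 85.5
grasp_force: 0.0
```

Emit:
step_arm(offset=[[2.5, 3.9, 0.2], [2.0, 4.2, 0.2], [1.4, 4.4, 0.2], [0.8, 4.6, 0.2], [0.2, 4.6, 0.2], [0, 0, 0], [0, 0, 0]], turn=[-0.135, -0.134, -0.134, -0.134, -0.135, 0, 0])

```text
time: 4.25
position: [509.9, 299.4, 205.0]
orientation: [180.0, -0.0, -179.8]
wrist_force: [0.3, -0.0, 0.1]
finger_gap: 85.4
grasp_force: 0.0
```

```bash
cat > pieces.py <<'E'
from h import *
import sys
def pieces(c='wrist',floor=16,thr=0.25):
    im,D=vision.read_camera(c); i=info(c); out=[]
    L=vision.trace(c,'piece1')
    for l in L:
        if l['conf']<thr: continue
        R=l['region']
        v,u=np.nonzero(R)
        if len(u)<20: continue
        P=np.array([atz(c,i,a,b,floor+8) for a,b in zip(u,v)])[:,:2]
        (cx,cy),(w,h),ang=cv2.minAreaRect(P.astype(np.float32))
        m=P.mean(0); ev,V=np.linalg.eigh(np.cov((P-m).T)); a=np.degrees(np.arctan2(V[1,1],V[0,1]))%180
        out.append((round(l['conf'],2),int(u.mean()),int(v.mean()),[round(cx),round(cy)],m.round(0).tolist(),round(a),[round(w),round(h)],round(float(np.median(cloud(c,i,D)[v,u,2])))))
    return im,i,D,out
if __name__=='__main__':
    im,i,D,o=pieces(); save(sys.argv[1],im)
    for x in o: print(*x)
E
python3 - <<'E'
from pieces import *
im,i,D,o=pieces(); save('w1',im); np.savez('w1',im=im,D=D,T=i['T'])
for x in o: print(*x)
for t,z in[('piece1',16),('drawer_floor',16),('drawer_front',39)]:
    for l in vision.tip_of('wrist',t):
        u,v=l['location'][0]*640,l['location'][1]*400
        print(t,round(l['conf'],2),int(u),int(v),atz('wrist',i,u,v,z)[:2].round(0))
E
```

```text
0.85 360 172 [504, 346] [503.0, 346.0] 14 [36, 13] 27
0.84 373 127 [457, 357] [456.0, 358.0] 8 [34, 13] 27
0.75 265 169 [501, 243] [500.0, 244.0] 166 [14, 36] 26
0.74 313 124 [455, 295] [453.0, 295.0] 171 [13, 34] 27
0.67 266 129 [458, 246] [457.0, 246.0] 162 [12, 35] 27
0.66 314 171 [504, 296] [503.0, 296.0] 165 [12, 36] 27
piece1 0.8 263 127 [455. 241.]
piece1 0.78 359 171 [504. 345.]
piece1 0.77 313 124 [453. 296.]
piece1 0.75 314 141 [472. 297.]
piece1 0.72 268 169 [502. 246.]
piece1 0.62 313 176 [509. 295.]
piece1 0.61 372 128 [456. 359.]
drawer_floor 0.78 315 139 [469. 297.]
drawer_front 0.94 320 55 [383. 302.]
```

View pics/w1.png

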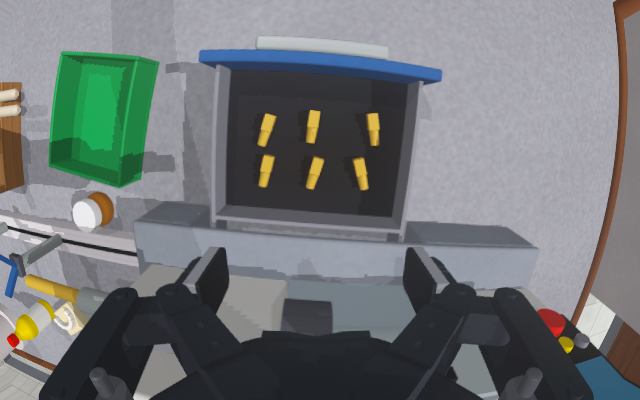

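Run:
```python
from h import *
from plan import plan
for c in['scene','side']:
    im,D=vision.read_camera(c);i=info(c);P=cloud(c,i,D)
    for n,zl,zh in[('tote',44,60),('rack',78,95),('rack',40,50)]:
        L=[l for l in vision.trace(c,n) if l['conf']>.4]
        for l in L[:1]:
            Q=P[l['region']&(D>0)]; k=(Q[:,2]>zl)&(Q[:,2]<zh); Q=Q[k][:,:2]
            print(c,n,l['conf'],k.sum(),cv2.minAreaRect(Q.astype(np.float32)))
plan([(504,346,60,-166),(504,346,19,-166)])
```

```text
scene tote 0.94 359 ((424.6883544921875, 30.562488555908203), (131.78793334960938, 150.84091186523438), 76.1138916015625)
scene rack 0.69 219 ((418.60406494140625, -305.33905029296875), (263.29962158203125, 169.81227111816406), 84.84063720703125)
scene rack 0.69 300 ((419.6036071777344, -303.8905029296875), (262.373046875, 168.84458923339844), 84.41344451904297)
side tote 0.71 186 ((425.888916015625, 26.415584564208984), (134.22300720214844, 150.01527404785156), 76.02593231201172)
side rack 0.98 213 ((418.016845703125, -308.728759765625), (257.27191162109375, 169.62644958496094), 85.42520141601562)
side rack 0.98 385 ((419.5371398925781, -307.36376953125), (262.88275146484375, 166.13211059570312), 84.5953369140625)
"offset": [[0.16, 1.19, 3.63], [0.09, 1.2, 3.64], [0.01, 1.2, 3.63], [-0.06, 1.21, 3.64], [-0.0, -0.0, 4.1]] "turn": [-0.061, -0.061, -0.061, -0.06, -0.0]
end [504. 346.  19.] -166.0
```

Emit:
step_arm(offset=[[0.2, 1.2, 3.6], [0.1, 1.2, 3.6], [0, 1.2, 3.6], [-0.1, 1.2, 3.6], [0, 0, 3.0], [0, 0, 1.1], [0, 0, 0]], turn=[-0.061, -0.061, -0.061, -0.06, 0, 0, 0], gripper=0.35, force=40)

```text
time: 5.6
position: [503.4, 345.4, 18.9]
orientation: [-179.9, -0.2, -166.0]
wrist_force: [0.7, -0.4, 0.2]
finger_gap: 30.0
grasp_force: 0.0
```

Emit:
step_arm(offset=[[0, 0, 0], [0, 0, 0], [0, 0, 0], [0, 0, 0], [0, 0, -1], [0, 0, -4], [0, 0, -4]], turn=[0, 0, 0, 0, 0, 0, 0], gripper=0, force=40)

```text
time: 6.3
position: [503.2, 345.6, 111.0]
orientation: [-180.0, -0.1, -166.0]
wrist_force: [0.4, 0.3, -0.1]
finger_gap: 9.0
grasp_force: 39.1
```

Run:
```python
from plan import plan
from workcell import r
s=r.state();p=s['position'];y=s['orientation'][2];print(p,y,s['finger_gap'])
plan([(455,25,120,180),(455,25,50,180)])
```

```text
[503.21276023 345.64112816 111.01661767] -165.99159129890674 9.014174668928883
"offset": [[1.78, -4.28, -0.13], [1.62, -4.33, -0.13], [1.48, -4.4, -0.13], [1.32, -4.44, -0.12], [1.16, -4.48, -0.13], [1.0, -4.52, -0.13], [0.85, -4.56, -0.13], [0.0, 0.0, 3.5]] "turn": [0.035, 0.035, 0.035, 0.035, 0.035, 0.035, 0.034, 0.0]
"offset": [[0.0, 0.0, 3.5]] "turn": [0.0]
end [455.  25.  50.] -180.0
```

Emit:
step_arm(offset=[[1.8, -4.3, 0], [1.6, -4.3, 0], [1.5, -4.4, 0], [1.3, -4.4, 0], [1.2, -4.5, 0], [1.0, -4.5, 0], [0.8, -4.6, 2], [0, 0, 4.8]], turn=[0.035, 0.035, 0.035, 0.035, 0.035, 0.035, 0.034, 0])

```text
time: 7.1
position: [458.1, 16.7, 44.3]
orientation: [-179.7, 0.4, 179.0]
wrist_force: [1.1, 0.0, -1.0]
finger_gap: 8.5
grasp_force: 39.1
```

Emit:
step_arm(offset=[[0, 0, 0.5], [0, 0, 0], [0, 0, 0], [0, 0, -4], [0, 0, -4]], turn=[0, 0, 0, 0, 0], gripper=0.35)

```text
time: 7.6
position: [455.8, 28.8, 119.9]
orientation: [179.9, 0.0, -179.7]
wrist_force: [0.4, -1.3, 0.6]
finger_gap: 29.5
grasp_force: 0.0
```

Run:
```python
from plan import plan
from workcell import r
s=r.state();p=s['position'];y=s['orientation'][2];print(p,y,s['finger_gap'])
plan([(457,357,100,-172),(457,357,19,-172,3)])
```

```text
[455.83634304  28.8145458  119.87041445] -179.71056202199608 29.54085606286177
"offset": [[-0.04, 4.69, 0.28], [-0.13, 4.68, 0.29], [-0.22, 4.69, 0.28], [-0.31, 4.68, 0.29], [-0.4, 4.67, 0.28], [-0.49, 4.66, 0.28], [-0.58, 4.65, 0.29], [0.0, 0.0, 2.7]] "turn": [-0.019, -0.019, -0.02, -0.019, -0.019, -0.019, -0.02, 0.0]
"offset": [[0.0, 0.0, 2.7], [0.0, 0.0, 2.7]] "turn": [0.0, 0.0]
end [457. 357.  19.] -172.0
```

Emit:
step_arm(offset=[[0, 4.7, 0.3], [-0.1, 4.7, 0.3], [-0.2, 4.7, 0.3], [-0.3, 4.7, 0.3], [-0.4, 4.7, 0.3], [-0.5, 4.6, 0.3], [-0.6, 4.6, 0.3], [0, 0, 2.7]], turn=[-0.019, -0.019, -0.02, -0.019, -0.019, -0.019, -0.02, 0])

```text
time: 8.4
position: [457.0, 367.3, 75.7]
orientation: [179.2, 0.5, -171.6]
wrist_force: [-0.1, -0.1, 0.6]
finger_gap: 29.8
grasp_force: 0.0
```

Emit:
step_arm(offset=[[0, 0, 2.7], [0, 0, 2.5], [0, 0, 0]], turn=[0, 0, 0])

```text
time: 8.7
position: [456.5, 356.3, 17.6]
orientation: [179.9, -0.1, -172.0]
wrist_force: [0.6, -0.3, 0.6]
finger_gap: 30.0
grasp_force: 0.0
```

Emit:
step_arm(offset=[[0, 0, 0], [0, 0, 0], [0, 0, 0], [0, 0, -1], [0, 0, -4], [0, 0, -4]], turn=[0, 0, 0, 0, 0, 0], gripper=0)

```text
time: 9.3
position: [457.6, 353.3, 108.7]
orientation: [-179.9, -0.1, -172.3]
wrist_force: [0.9, 0.3, -1.0]
finger_gap: 9.3
grasp_force: 39.1
```

Run:
```python
from plan import plan
from workcell import r
s=r.state();p=s['position'];y=s['orientation'][2];print(p,y,s['finger_gap'])
plan([(440,50,105,180),(440,50,37,180)])
plan([(502,244,105,166),(502,244,19,166,3)],start=(440,50,110,180))
```

```text
[457.63212442 353.31811404 108.68493341] -172.2556241011127 9.339493463518012
"offset": [[0.83, -4.26, 0.05], [0.76, -4.27, 0.06], [0.66, -4.29, 0.05], [0.59, -4.3, 0.05], [0.5, -4.32, 0.05], [0.42, -4.32, 0.06], [0.33, -4.32, 0.05], [0.0, -0.0, 3.4]] "turn": [0.019, 0.02, 0.019, 0.019, 0.02, 0.019, 0.019, 0.0]
"offset": [[0.0, -0.0, 3.4]] "turn": [0.0]
end [440.  50.  37.] -180.0
"offset": [[-1.24, 3.88, 0.1], [-1.05, 3.94, 0.1], [-0.85, 3.98, 0.1], [-0.66, 4.02, 0.1], [-0.47, 4.05, 0.1], [0.0, -0.0, 2.87], [0.0, -0.0, 2.86], [0.0, -0.0, 2.87]] "turn": [0.049, 0.049, 0.049, 0.048, 0.049, 0.0, 0.0, 0.0]
end [502. 244.  19.] 166.0
```

Emit:
step_arm(offset=[[0.8, -4.3, 0], [0.8, -4.3, 0], [0.7, -4.3, 0], [0.6, -4.3, 0], [0.5, -4.3, 0], [0.4, -4.3, 0], [0.3, -4.3, 1], [0, -0.2, 3.0]], turn=[0.02, 0.02, 0.02, 0.02, 0.02, 0.02, 0.02, 0])

```text
time: 10.1
position: [441.4, 40.7, 68.9]
orientation: [-179.7, 0.2, 178.9]
wrist_force: [1.1, 0.2, -0.6]
finger_gap: 9.2
grasp_force: 40.9
```

Emit:
step_arm(offset=[[0, 0, 2.8]], turn=[0])

```text
time: 10.2
position: [440.5, 45.4, 39.8]
orientation: [-179.9, 0.1, 179.3]
wrist_force: [0.1, 0.3, -1.2]
finger_gap: 9.0
grasp_force: 40.9
```

Emit:
step_arm(offset=[[0, 0, 0], [0, 0, 0], [0, 0, 0], [0, 0, -4], [0, 0, -3]], turn=[0, 0, 0, 0, 0], gripper=0.35)

```text
time: 10.7
position: [440.1, 50.0, 111.9]
orientation: [180.0, 0.1, 179.8]
wrist_force: [0.8, -0.2, -0.4]
finger_gap: 30.3
grasp_force: 0.0
```

Run:
```python
from plan import plan
from workcell import r
s=r.state();p=s['position'];y=s['orientation'][2];print(p,y,s['finger_gap'])
plan([(502,244,100,166),(502,244,100,166),(502,244,19,166,2)])
```

```text
[440.13396429  49.98521865 111.94073973] 179.83852797445712 30.288485963726195
"offset": [[-1.23, 3.88, 0.24], [-1.03, 3.94, 0.24], [-0.85, 3.99, 0.24], [-0.65, 4.02, 0.24], [-0.46, 4.04, 0.23], [-0.0, 0.0, 0.0], [-0.0, 0.0, 4.05], [-0.0, 0.0, 4.05]] "turn": [0.048, 0.049, 0.048, 0.048, 0.049, -0.0, -0.0, -0.0]
end [502. 244.  19.] 166.0
```

Emit:
step_arm(offset=[[-1.2, 3.9, 0.2], [-1.0, 3.9, 0.2], [-0.9, 4.0, 0.2], [-0.7, 4.0, 0.2], [-0.5, 4.1, 0.2], [0, 0, 0]], turn=[0.048, 0.049, 0.048, 0.048, 0.049, 0])

```text
time: 11.3
position: [503.4, 250.9, 102.2]
orientation: [179.5, 0.1, 166.3]
wrist_force: [0.0, -0.5, 0.0]
finger_gap: 30.0
grasp_force: 0.0
```

Run:
```python
from plan import plan
from pieces import *
im,i,D,o=pieces()
for x in o: print(*x)
s=r.state();print(s['position'],s['orientation'][2])
```

```text
0.97 307 203 [499, 242] [499.0, 242.0] 166 [10, 36] 26
0.97 375 190 [503, 294] [501.0, 294.0] 163 [12, 35] 26
0.84 294 146 [456, 244] [455.0, 244.0] 162 [12, 36] 26
0.81 84 179 [431, 52] [429.0, 52.0] 178 [20, 33] 15
0.74 74 196 [443, 32] [441.0, 32.0] 4 [33, 21] 14
0.65 359 126 [453, 292] [452.0, 292.0] 170 [12, 34] 26
[502.65516908 244.61398008 100.84721528] 166.05311473787216
```

Emit:
step_arm(offset=[[0.2, -0.2, 4], [0, 0, 4.1], [0, 0, 0]], turn=[0, 0, 0])

```text
time: 11.7
position: [500.0, 240.0, 17.5]
orientation: [-179.9, -0.1, 165.8]
wrist_force: [0.4, -0.0, 0.8]
finger_gap: 29.8
grasp_force: 0.0
```

Emit:
step_arm(offset=[[0, 0, 0], [0, 0, 0], [0, 0, 0], [0, 0, -1], [0, 0, -4], [0, 0, -4]], turn=[0, 0, 0, 0, 0, 0], gripper=0)

```text
time: 12.3
position: [499.7, 241.0, 109.8]
orientation: [-179.9, -0.1, 165.9]
wrist_force: [1.8, 0.2, -0.2]
finger_gap: 9.3
grasp_force: 39.1
```

Run:
```python
from plan import plan
from workcell import r
s=r.state();p=s['position'];y=s['orientation'][2];print(p,y,s['finger_gap'])
plan([(460,0,105,180),(460,0,105,180),(460,0,37,180)])
print();plan([(503,294,100,164),(503,294,100,164),(503,294,19,164,2)],start=(460,0,107,180))
```

```text
[499.69899392 240.98506469 109.80927672] 165.88221249408497 9.265547364139604
"offset": [[-0.34, -4.06, 0.08], [-0.17, -4.06, 0.08], [-0.0, -4.07, 0.08], [0.16, -4.07, 0.08], [0.33, -4.06, 0.08], [0.49, -4.04, 0.08], [0.0, 0.0, 0.0], [0.0, 0.0, 3.4]] "turn": [-0.041, -0.041, -0.041, -0.041, -0.041, -0.041, -0.0, -0.0]
"offset": [[0.0, 0.0, 3.4]] "turn": [-0.0]
end [460.  -0.  37.] 180.0

"offset": [[-0.61, 4.2, 0.1], [-0.45, 4.22, 0.1], [-0.28, 4.24, 0.1], [-0.1, 4.24, 0.1], [0.06, 4.24, 0.1], [0.23, 4.24, 0.1], [0.39, 4.23, 0.1], [0.0, -0.0, 0.0]] "turn": [0.04, 0.04, 0.04, 0.04, 0.039, 0.04, 0.04, 0.0]
"offset": [[0.0, -0.0, 4.05], [0.0, -0.0, 4.05]] "turn": [0.0, 0.0]
end [503. 294.  19.] 164.0
```

Emit:
step_arm(offset=[[-0.3, -4.1, 0], [-0.2, -4.1, 0], [0, -4.1, 0], [0.2, -4.1, 0], [0.3, -4.1, 0], [0.5, -4.0, 0], [0, 0, 2.8], [0, 0, 4.2]], turn=[-0.041, -0.041, -0.041, -0.041, -0.041, -0.041, 0, 0])

```text
time: 13.1
position: [462.5, -3.9, 40.3]
orientation: [-179.9, 0.4, 179.6]
wrist_force: [1.3, 0.1, -0.0]
finger_gap: 9.2
grasp_force: 39.1
```

Emit:
step_arm(offset=[[0, 0, 0], [0, 0, 0], [0, 0, 0], [0, 0, -4], [0, 0, -3]], turn=[0, 0, 0, 0, 0], gripper=0.35)

```text
time: 13.6
position: [460.8, 0.3, 111.5]
orientation: [180.0, 0.1, -179.9]
wrist_force: [1.3, 0.5, 0.7]
finger_gap: 29.7
grasp_force: 0.0
```

Emit:
step_arm(offset=[[-0.6, 4.2, 0.1], [-0.4, 4.2, 0.1], [-0.3, 4.2, 0.1], [-0.1, 4.2, 0.1], [0.1, 4.2, 0.1], [0.2, 4.2, 0.1], [0.4, 4.2, 0.1], [0, 0, 0]], turn=[0.04, 0.04, 0.04, 0.04, 0.039, 0.04, 0.04, 0])

```text
time: 14.4
position: [501.7, 300.0, 105.0]
orientation: [179.5, 0.1, 164.5]
wrist_force: [-0.5, 0.3, 0.5]
finger_gap: 30.2
grasp_force: 0.0
```

Run:
```python
from pieces import *
im,i,D,o=pieces()
for x in o: print(*x)
s=r.state();print(s['position'],s['orientation'][2])
```

```text
0.83 52 216 [442, 35] [441.0, 34.0] 11 [34, 23] 14
0.81 231 167 [457, 243] [456.0, 244.0] 160 [13, 36] 26
0.64 291 144 [454, 292] [453.0, 292.0] 173 [12, 34] 26
0.64 312 206 [504, 294] [502.0, 294.0] 166 [12, 37] 26
0.58 56 200 [431, 51] [428.0, 51.0] 176 [15, 32] 16
0.56 42 225 [447, 11] [446.0, 11.0] 9 [32, 22] 15
[502.1644191  293.0861034  103.42797354] 164.17376864811413
```

Three in the tote, three left where expected. Grab (503,294).

Emit:
step_arm(offset=[[0, 0.1, 4.2], [0, 0, 4.2], [0, 0, 0]], turn=[0, 0, 0])

```text
time: 14.8
position: [503.4, 291.1, 17.4]
orientation: [-180.0, 0.0, 163.9]
wrist_force: [0.6, 0.2, 0.9]
finger_gap: 29.5
grasp_force: 0.0
```

Emit:
step_arm(offset=[[0, 0, 0], [0, 0, 0], [0, 0, 0], [0, 0, -1], [0, 0, -4], [0, 0, -4]], turn=[0, 0, 0, 0, 0, 0], gripper=0)

```text
time: 15.4
position: [501.9, 291.6, 108.6]
orientation: [-179.9, -0.1, 164.0]
wrist_force: [1.6, 0.6, 0.3]
finger_gap: 9.3
grasp_force: 39.1
```

Run:
```python
from plan import plan
from workcell import r
s=r.state();p=s['position'];y=s['orientation'][2];print(p,y,s['finger_gap'])
plan([(425,35,105,180),(425,35,37,180)])
print();plan([(455,292,100,172),(455,292,100,172),(455,292,19,172,2)],start=(425,35,107,180))
```

```text
[501.94599273 291.56195131 108.59104785] 163.99056542330118 9.332497386930486
"offset": [[0.05, -4.46, 0.06], [0.27, -4.46, 0.06], [0.46, -4.44, 0.06], [0.68, -4.41, 0.06], [0.88, -4.38, 0.06], [1.08, -4.33, 0.06], [0.0, -0.0, 3.4], [0.0, -0.0, 3.4]] "turn": [-0.047, -0.046, -0.047, -0.046, -0.047, -0.046, -0.0, -0.0]
end [425.  35.  37.] 180.0

"offset": [[-0.5, 4.28, 0.12], [-0.4, 4.3, 0.11], [-0.3, 4.3, 0.12], [-0.2, 4.31, 0.12], [-0.1, 4.31, 0.11], [0.0, 4.31, 0.12], [0.0, 0.0, 0.0], [0.0, 0.0, 4.05]] "turn": [0.023, 0.024, 0.023, 0.023, 0.023, 0.024, -0.0, -0.0]
"offset": [[0.0, 0.0, 4.05]] "turn": [-0.0]
end [455. 292.  19.] 172.0
```

Emit:
step_arm(offset=[[0, -4.4, 0], [0.3, -4.4, 0], [0.4, -4.4, 0], [0.6, -4.4, 0], [0.8, -4.4, 0], [1.0, -4.3, 0], [0, 0, 2.8], [0, 0, 4.0]], turn=[-0.047, -0.046, -0.047, -0.046, -0.047, -0.046, 0, 0])

```text
time: 16.2
position: [431.4, 33.4, 40.9]
orientation: [-179.9, 0.4, 179.5]
wrist_force: [0.9, 0.1, 0.2]
finger_gap: 9.0
grasp_force: 39.2
```

Emit:
step_arm(offset=[[0, 0, 0], [0, 0, 0], [0, 0, 0], [0, 0, -4], [0, 0, -3]], turn=[0, 0, 0, 0, 0], gripper=0.35)

```text
time: 16.7
position: [429.8, 38.2, 112.2]
orientation: [180.0, 0.1, -179.9]
wrist_force: [0.6, -1.1, -0.7]
finger_gap: 29.7
grasp_force: 0.0
```

Emit:
step_arm(offset=[[-0.4, 4.2, 0.1], [-0.4, 4.3, 0.1], [-0.3, 4.3, 0.1], [-0.2, 4.3, 0.1], [-0.1, 4.3, 0.1], [0, 4.3, 0.1], [0, 0, 0]], turn=[0.023, 0.024, 0.023, 0.023, 0.023, 0.024, 0])

```text
time: 17.4
position: [457.6, 301.6, 106.8]
orientation: [179.5, 0.1, 172.5]
wrist_force: [-1.2, -1.3, -0.1]
finger_gap: 29.8
grasp_force: 0.0
```

Run:
```python
from pieces import *
im,i,D,o=pieces()
for x in o: print(*x)
s=r.state();print(s['position'],s['orientation'][2])
```

```text
0.82 56 221 [441, 34] [440.0, 33.0] 16 [33, 20] 15
0.77 246 213 [458, 243] [457.0, 243.0] 162 [11, 35] 26
0.73 307 201 [455, 292] [454.0, 292.0] 171 [11, 36] 26
0.62 45 226 [445, 9] [444.0, 10.0] 8 [32, 19] 14
0.58 64 206 [429, 53] [427.0, 53.0] 173 [20, 35] 15
0.56 54 194 [417, 42] [413.0, 41.0] 172 [20, 32] 16
0.33 332 216 [707, 382] [491.0, 317.0] 67 [1778, 653] 17
[458.00476048 294.74266354 105.25057703] 172.1516536924392
```

Emit:
step_arm(offset=[[0.2, -0.2, 4.2], [0, 0, 4.3], [0, 0, 0]], turn=[0, 0, 0])

```text
time: 17.8
position: [456.1, 289.7, 17.6]
orientation: [-179.9, -0.1, 171.9]
wrist_force: [-0.3, 0.0, 0.2]
finger_gap: 29.9
grasp_force: 0.0
```

Emit:
step_arm(offset=[[0, 0, 0], [0, 0, 0], [0, 0, 0], [0, 0, -1], [0, 0, -4], [0, 0, -4]], turn=[0, 0, 0, 0, 0, 0], gripper=0)

```text
time: 18.4
position: [455.5, 290.5, 109.8]
orientation: [-179.9, -0.1, 172.0]
wrist_force: [1.2, 0.3, -0.5]
finger_gap: 9.1
grasp_force: 39.1
```

Run:
```python
from plan import plan
from workcell import r
s=r.state();p=s['position'];y=s['orientation'][2];print(p,y,s['finger_gap'])
plan([(470,35,105,180),(470,35,37,180)])
print();plan([(457,243,100,162),(457,243,100,162),(457,243,19,162,2)],start=(470,35,107,180))
```

```text
[455.49176035 290.5209091  109.84069912] 171.95625483110047 9.085432933211813
"offset": [[-0.84, -4.18, 0.08], [-0.73, -4.2, 0.08], [-0.64, -4.22, 0.08], [-0.54, -4.23, 0.08], [-0.44, -4.25, 0.08], [-0.34, -4.25, 0.08], [-0.0, 0.0, 3.4], [-0.0, 0.0, 3.4]] "turn": [-0.023, -0.024, -0.023, -0.024, -0.023, -0.023, -0.0, -0.0]
end [470.  35.  37.] 180.0

"offset": [[0.26, 4.16, 0.14], [0.52, 4.14, 0.14], [0.78, 4.09, 0.14], [1.03, 4.04, 0.14], [1.29, 3.96, 0.14], [-0.0, 0.0, -0.0], [-0.0, 0.0, 4.05], [-0.0, 0.0, 4.05]] "turn": [0.063, 0.063, 0.062, 0.063, 0.063, 0.0, 0.0, 0.0]
end [457. 243.  19.] 162.0
```

Emit:
step_arm(offset=[[-0.8, -4.2, 0], [-0.7, -4.2, 0], [-0.6, -4.2, 0], [-0.5, -4.2, 0], [-0.4, -4.2, 0], [-0.3, -4.3, 0], [0, 0, 2.8], [0, 0, 4.1]], turn=[-0.023, -0.024, -0.023, -0.024, -0.023, -0.023, 0, 0])

```text
time: 19.2
position: [471.0, 33.0, 41.2]
orientation: [-180.0, 0.4, 179.6]
wrist_force: [0.9, 0.7, -0.5]
finger_gap: 9.3
grasp_force: 39.1
```

Emit:
step_arm(offset=[[0, 0, 0], [0, 0, 0], [0, 0, 0], [0, 0, -4], [0, 0, -3]], turn=[0, 0, 0, 0, 0], gripper=0.35)

```text
time: 19.7
position: [468.9, 37.1, 112.5]
orientation: [180.0, 0.1, -179.9]
wrist_force: [0.7, -0.7, 0.1]
finger_gap: 29.9
grasp_force: 0.0
```

Emit:
step_arm(offset=[[0.3, 4.2, 0.1], [0.5, 4.1, 0.1], [0.8, 4.1, 0.1], [1.0, 4.0, 0.1], [1.3, 4.0, 0.1], [0, 0, 0], [0, 0, 0]], turn=[0.063, 0.063, 0.062, 0.063, 0.063, 0, 0])

```text
time: 20.4
position: [455.0, 246.0, 106.4]
orientation: [179.9, 0.1, 162.2]
wrist_force: [0.4, -0.0, 0.0]
finger_gap: 29.9
grasp_force: 0.0
```

Run:
```python
from pieces import *
im,i,D,o=pieces()
for x in o: print(*x)
s=r.state();print(s['position'],s['orientation'][2])
```

```text
0.89 318 208 [460, 245] [458.0, 246.0] 161 [12, 38] 26
0.84 98 228 [418, 44] [414.0, 42.0] 172 [32, 20] 15
0.63 91 261 [444, 11] [443.0, 10.0] 9 [32, 21] 14
0.61 112 236 [429, 55] [427.0, 55.0] 4 [33, 21] 14
0.53 117 265 [455, 44] [455.0, 44.0] 13 [33, 16] 16
0.49 102 253 [441, 34] [439.0, 32.0] 179 [34, 21] 15
[455.59641004 243.12608537 105.42416961] 161.93427557487072
```

Emit:
step_arm(offset=[[-0.2, 0.2, 4.2], [0, 0, 4.3], [0, 0, 0]], turn=[0, 0, 0])

```text
time: 20.8
position: [457.7, 243.4, 17.6]
orientation: [-179.9, -0.1, 161.8]
wrist_force: [-0.3, -0.5, 1.2]
finger_gap: 30.0
grasp_force: 0.0
```

Emit:
step_arm(offset=[[0, 0, 0], [0, 0, 0], [0, 0, 0], [0, 0, -1], [0, 0, -4], [0, 0, -4]], turn=[0, 0, 0, 0, 0, 0], gripper=0)

```text
time: 21.4
position: [457.1, 244.9, 111.0]
orientation: [-179.9, -0.1, 162.0]
wrist_force: [0.9, -0.0, 0.5]
finger_gap: 9.1
grasp_force: 39.1
```

Run:
```python
from plan import plan
from workcell import r
s=r.state();p=s['position'];y=s['orientation'][2];print(p,y,s['finger_gap'])
plan([(470,5,105,180),(470,5,37,180)])
```

```text
[457.07341066 244.92253938 110.95500982] 161.98867088470746 9.088478854390175
"offset": [[-1.44, -3.74, 0.1], [-1.25, -3.8, 0.1], [-1.04, -3.87, 0.1], [-0.84, -3.91, 0.1], [-0.63, -3.96, 0.1], [-0.42, -3.98, 0.1], [-0.0, -0.0, 3.4], [-0.0, -0.0, 3.4]] "turn": [-0.052, -0.053, -0.052, -0.053, -0.052, -0.052, -0.0, -0.0]
end [470.   5.  37.] 180.0
```

Emit:
step_arm(offset=[[-1.4, -3.7, 0], [-1.2, -3.8, 0], [-1.0, -3.9, 0], [-0.8, -3.9, 0], [-0.6, -4.0, 0], [-0.4, -4.0, 0], [0, 0, 2.8], [0, 0, 4.1]], turn=[-0.052, -0.053, -0.052, -0.053, -0.052, -0.052, 0, 0])

```text
time: 22.2
position: [471.0, 2.5, 42.3]
orientation: [-179.9, 0.4, 179.6]
wrist_force: [-0.1, 0.1, -0.9]
finger_gap: 9.4
grasp_force: 39.1
```

Emit:
step_arm(offset=[[0, 0, 0], [0, 0, 0], [0, 0, 0], [0, 0, -4], [0, 0, -4], [0, 4.5, -4], [0, 4.5, -1], [0, 4.5, 0]], turn=[0, 0, 0, 0, 0, 0, 0, 0], gripper=0.35)

```text
time: 23.0
position: [470.4, 134.9, 168.1]
orientation: [180.0, 0.5, 179.9]
wrist_force: [0.3, 1.4, 0.7]
finger_gap: 30.4
grasp_force: 0.0
```

Run:
```python
from pieces import *
from plan import plan
im,i,D,o=pieces(); save('w2',im); np.savez('w2',im=im,D=D,T=i['T'])
for x in o: print(*x)
for t,z in[('drawer_floor',16),('drawer_front',39),('tube_mouth',140),('rest_near',136)]:
    for l in vision.tip_of('wrist',t)[:1]:
        u,v=l['location'][0]*640,l['location'][1]*400
        print(t,round(l['conf'],2),int(u),int(v),atz('wrist',i,u,v,z)[:2].round(0))
s=r.state();print(s['position'],s['orientation'][2])
plan([(430,250,150,180),(335,300,150,180),(335,300,40,180)])
```

```text
0.92 211 137 [424, 45] [422.0, 46.0] 8 [33, 13] 15
0.88 195 174 [460, 26] [458.0, 26.0] 5 [35, 15] 15
0.87 224 143 [430, 58] [428.0, 58.0] 2 [13, 33] 15
0.81 203 156 [442, 38] [440.0, 37.0] 3 [32, 13] 15
0.71 183 160 [446, 15] [443.0, 14.0] 5 [32, 14] 15
0.7 216 171 [457, 49] [455.0, 49.0] 5 [34, 15] 16
0.44 207 138 [427, 33] [423.0, 38.0] 164 [148, 165] 6
drawer_floor 0.8 470 185 [469. 312.]
drawer_front 0.58 489 101 [378. 312.]
tube_mouth 0.29 197 251 [484.  69.]
rest_near 0.82 88 343 [598. -75.]
[468.64771156 132.05005397 164.49145355] 179.924494957509
"offset": [[1.29, 3.93, 0.48], [1.3, 3.93, 0.49], [1.29, 3.93, 0.48], [3.17, 1.67, -0.0], [3.16, 1.66, -0.0], [3.17, 1.67, -0.0], [-0.0, -0.0, 3.67], [-0.0, -0.0, 3.66]] "turn": [-0.0, -0.001, -0.0, -0.0, -0.0, -0.0, -0.0, -0.0]
"offset": [[-0.0, -0.0, 3.67]] "turn": [-0.0]
end [335. 300.  40.] 180.0
```

View pics/w2.png

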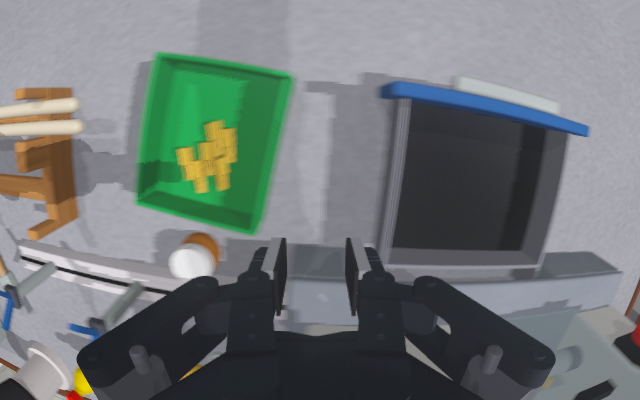

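Emit:
step_arm(offset=[[1.3, 3.9, 0.5], [1.3, 3.9, 0.5], [1.3, 3.9, 0.5], [3.2, 1.7, 0], [3.2, 1.7, 0], [3.1, 1.7, 0], [0, 0, 3.6], [0, 0, 3.6]], turn=[0, 0, 0, 0, 0, 0, 0, 0], gripper=0)

```text
time: 24.1
position: [335.7, 300.6, 77.1]
orientation: [179.9, 0.2, 179.9]
wrist_force: [1.6, -0.6, -0.7]
finger_gap: -0.3
grasp_force: 0.0
```

Emit:
step_arm(offset=[[0, 0, 3.5], [0, 0, 0], [-1, 0, 0], [0, 0, 0]], turn=[0, 0, 0, 0])

```text
time: 24.5
position: [347.6, 301.6, 43.5]
orientation: [179.9, 0.2, 179.8]
wrist_force: [-0.0, 0.1, 0.5]
finger_gap: 0.0
grasp_force: 0.0
```

Emit:
step_arm(offset=[[-0.8, 0, 0], [-0.8, 0, 0], [-1, 0, 0], [-1, 0, 0], [-1.2, 0, 0], [-1.2, 0, 0], [-1.2, 0, 0], [-1.2, 0, 0]], turn=[0, 0, 0, 0, 0, 0, 0, 0])

```text
time: 25.3
position: [429.5, 300.2, 41.5]
orientation: [-179.9, -0.0, 179.9]
wrist_force: [-3.3, -2.9, -0.2]
finger_gap: 0.3
grasp_force: 1.5
```

Emit:
step_arm(offset=[[-1.2, 0, 0], [-1.2, 0, 0], [-1.2, 0, 0], [-1.2, 0, 0], [-0.5, 0, 0], [0, 0, 0]], turn=[0, 0, 0, 0, 0, 0])

```text
time: 25.9
position: [483.6, 301.5, 42.2]
orientation: [179.9, 0.1, 179.9]
wrist_force: [0.7, 0.4, -0.5]
finger_gap: -0.2
grasp_force: 0.0
```

Run:
```python
from h import *
im,D=vision.read_camera('scene'); save('s2',cv2.resize(im[190:390,290:490],(600,600),interpolation=cv2.INTER_CUBIC)); i=info('scene')
for c in ['scene','side']:
  if c=='side': vision.read_camera(c); i=info(c)
  for t,z in[('drawer_front',39)]:
    for l in vision.tip_of(c,t)[:1]:
        u,v=l['location'][0]*640,l['location'][1]*400
        print(c,t,round(l['conf'],2),int(u),int(v),atz(c,i,u,v,z)[:2].round(0))
```

```text
scene drawer_front 0.85 417 320 [514. 302.]
side drawer_front 0.73 276 161 [514. 273.]
```

View pics/s2.png

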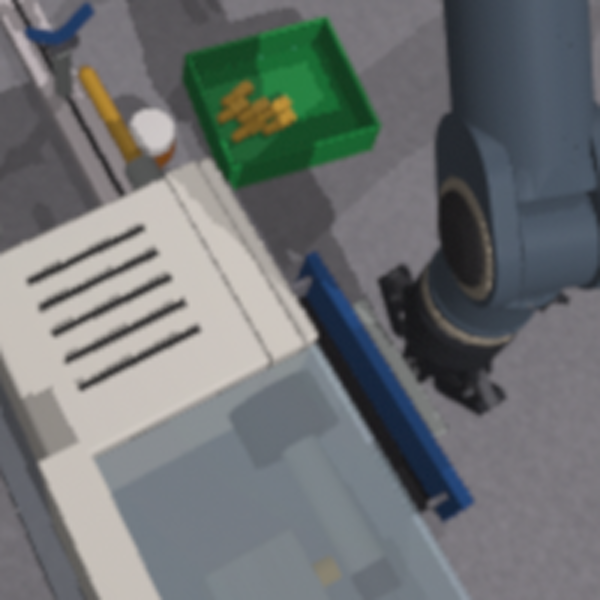

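Emit:
step_arm(offset=[[-0.5, 0, 0], [-0.5, 0, 0], [-0.5, 0, 0], [-0.5, 0, 0], [-0.3, 0, 0], [-0.3, 0, 0], [-0.3, 0, 0], [0, 0, 0]], turn=[0, 0, 0, 0, 0, 0, 0, 0])

```text
time: 26.9
position: [509.0, 300.1, 41.5]
orientation: [-179.9, -0.2, 180.0]
wrist_force: [-5.4, -1.9, 1.8]
finger_gap: -0.2
grasp_force: 2.4
```

Emit:
step_arm(offset=[[-0.2, 0, 0], [-0.2, 0, 0], [-0.2, 0, 0], [0, 0, 0]], turn=[0, 0, 0, 0])

```text
time: 27.3
position: [515.4, 299.9, 41.3]
orientation: [-179.9, -0.1, 180.0]
wrist_force: [-2.6, -2.6, 1.5]
finger_gap: 0.3
grasp_force: 1.6
```

Emit:
step_arm(offset=[[-0.2, 0, 0], [-0.2, 0, 0], [0, 0, 0]], turn=[0, 0, 0])

```text
time: 27.6
position: [518.0, 299.9, 41.3]
orientation: [-179.8, -0.3, 180.0]
wrist_force: [-7.9, -3.3, 3.7]
finger_gap: -0.2
grasp_force: 4.1
```

Emit:
step_arm(offset=[[-0.2, 0, 0], [-0.2, 0, 0], [0, 0, 0]], turn=[0, 0, 0])

```text
time: 27.9
position: [518.1, 299.9, 41.2]
orientation: [-179.7, -0.6, -180.0]
wrist_force: [-15.7, -5.4, 10.3]
finger_gap: 0.1
grasp_force: 8.3
```

Run:
```python
from plan import plan
plan([(460,299,42,180),(460,240,180,170),(480,40,260,115),(600,-40,225,90)],start=(521,300,41,180))
```

```text
"offset": [[3.05, -0.05, -0.05], [3.05, -0.05, -0.05], [-0.0, -1.48, -3.45], [-0.06, -1.47, -3.45], [-0.13, -1.47, -3.45], [-0.2, -1.46, -3.45], [-0.78, -2.76, -1.14], [-1.15, -2.64, -1.15]] "turn": [-0.0, -0.0, 0.044, 0.043, 0.044, 0.044, 0.137, 0.137]
"offset": [[-1.49, -2.45, -1.14], [-1.82, -2.22, -1.14], [-2.1, -1.95, -1.14], [-2.36, -1.65, -1.15], [-2.55, -1.31, -1.14], [-3.08, 1.87, 0.88], [-2.86, 2.2, 0.87], [-2.6, 2.49, 0.88]] "turn": [0.137, 0.137, 0.137, 0.137, 0.137, 0.109, 0.109, 0.11]
"offset": [[-2.32, 2.77, 0.87]] "turn": [0.109]
end [600. -40. 225.] 90.0
```

Emit:
step_arm(offset=[[3.0, 0, 0], [3.0, 0, 0], [0, -1.5, -3.4], [-0.1, -1.5, -3.4], [-0.1, -1.5, -3.5], [-0.2, -1.5, -3.5], [-0.8, -2.8, -1.1], [-1.1, -2.6, -1.2]], turn=[0, 0, 0.044, 0.043, 0.044, 0.044, 0.137, 0.137])

```text
time: 28.7
position: [472.0, 183.4, 204.8]
orientation: [179.8, 0.2, 154.0]
wrist_force: [0.2, -0.5, -0.3]
finger_gap: 0.2
grasp_force: 0.0
```

Emit:
step_arm(offset=[[-1.5, -2.4, -1.1], [-1.8, -2.2, -1.2], [-2.1, -2.0, -1.1], [-2.4, -1.6, -1.2], [-2.6, -1.3, -1.1], [-3.1, 1.9, 0.9], [-2.9, 2.2, 0.9], [-2.6, 2.5, 0.9]], turn=[0.137, 0.137, 0.137, 0.137, 0.137, 0.109, 0.109, 0.11], gripper=0.6)

```text
time: 29.5
position: [578.3, -21.4, 233.5]
orientation: [179.8, 0.1, 95.9]
wrist_force: [0.2, 0.5, 0.3]
finger_gap: 51.2
grasp_force: 0.0
```

Emit:
step_arm(offset=[[-2.3, 2.8, 0.9], [0, 0, 0], [0, 0, 0]], turn=[0.109, 0, 0])

```text
time: 29.8
position: [606.9, -40.0, 223.6]
orientation: [179.9, -0.0, 89.9]
wrist_force: [-0.6, 0.5, 0.1]
finger_gap: 51.3
grasp_force: 0.0
```

```bash
cat > bar.py <<'E'
from h import *
import sys
im,D=vision.read_camera('wrist'); i=info('wrist'); save(sys.argv[1],im); np.savez(sys.argv[1],im=im,D=D,T=i['T'])
s=r.state(); print(s['position'],s['orientation'])
for t,z in[('tube_mouth',140),('rest_near',136),('bar',138),('berth',53),('rack',0)]:
    for l in vision.tip_of('wrist',t)[:2]:
        u,v=l['location'][0]*640,l['location'][1]*400
        print(t,round(l['conf'],2),int(u),int(v),atz('wrist',i,u,v,z)[:2].round(0))
P=cloud('wrist',i,D)
for l in vision.trace('wrist','bar')[:2]:
    R=l['region']&(D>0); Q=P[R]; k=(Q[:,2]>130)&(Q[:,2]<155)
    v,u=np.nonzero(R); A=np.array([atz('wrist',i,a,b,142) for a,b in zip(u,v)])[:,:2]
    if len(A)<30: continue
    print('bar trace',round(l['conf'],2),len(A),k.sum())
    lo,hi=np.percentile(A[:,1],[1,99]); print('y range',lo,hi)
    for y in np.arange(lo+5,hi-4,15):
        b=A[abs(A[:,1]-y)<5]
        if len(b): print(round(y),round((b[:,0].min()+b[:,0].max())/2,1),round(np.ptp(b[:,0]),1),'ztop',np.percentile(Q[abs(Q[:,1]-y)<5][:,2],90).round(1) if (abs(Q[:,1]-y)<5).any() else None)
E
python3 bar.py b1
```

```text
[606.37234918 -38.98198766 224.10185616] [ 1.79926774e+02 -3.26703530e-02  9.00374476e+01]
tube_mouth 0.6 313 72 [605.  61.]
tube_mouth 0.58 314 87 [606.  49.]
rest_near 0.71 302 257 [596. -86.]
bar 0.26 193 116 [513.  31.]
bar trace 0.94 3102 3002
y range -39.148685257037215 62.67897113409183
-34 599.8 17.4 ztop 147.0
-19 599.9 17.2 ztop 147.6
-4 601.1 16.2 ztop 147.6
11 602.6 16.0 ztop 147.6
26 603.4 15.9 ztop 147.7
41 604.9 17.2 ztop 147.6
56 605.9 16.4 ztop 147.7
```

View pics/b1.png

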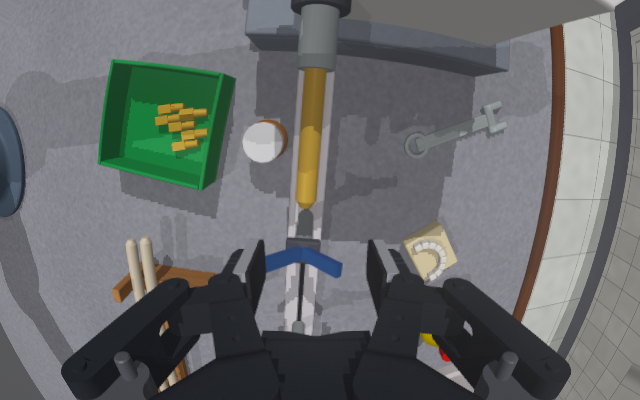

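```bash
cat >> plan.py <<'E'
def S(s): return 606.3-0.066*s, 61-0.998*s
E
python3 - <<'E'
from plan import *
plan([(*S(43),180,86.2),(*S(43),119,86.2)])
plan([(*S(128),119,86.2,8)],start=(*S(43),119,86.2))
E
```

```text
"offset": [[2.86, -0.11, 2.22], [2.86, -0.21, 2.23], [0.0, -0.0, 3.05], [0.0, -0.0, 3.05]] "turn": [0.033, 0.033, 0.0, 0.0]
end [603.5  18.1 119. ] 86.2
"offset": [[-1.06, 0.0, 0.0], [-1.07, 0.0, 0.0], [-1.06, 0.0, 0.0], [-1.06, 0.0, 0.0], [-1.06, 0.0, 0.0], [-1.07, 0.0, 0.0], [-1.06, 0.0, 0.0], [-1.06, 0.0, 0.0]] "turn": [-0.0, -0.0, -0.0, -0.0, -0.0, -0.0, -0.0, -0.0]
end [597.8 -66.7 119. ] 86.2
```

Emit:
step_arm(offset=[[2.9, -0.1, 2.2], [2.8, -0.2, 2.2], [0, 0, 3.0], [0, 0, 3.1], [0, 0, 0]], turn=[0.033, 0.033, 0, 0, 0])

```text
time: 30.65
position: [600.7, 17.0, 115.2]
orientation: [-179.5, 0.1, 86.2]
wrist_force: [-0.7, 1.1, -1.5]
finger_gap: 51.2
grasp_force: 0.0
```

Emit:
step_arm(offset=[[0, 0, 0], [0, 0, 0], [0, 0, 0], [0, 0, 0], [0, 0, 0]], turn=[0, 0, 0, 0, 0], gripper=0, force=70)

```text
time: 31.15
position: [605.1, 17.4, 120.9]
orientation: [179.8, -0.0, 86.1]
wrist_force: [-1.9, -0.6, 6.8]
finger_gap: 13.8
grasp_force: 68.2
```

Emit:
step_arm(offset=[[-0.6, 0, 0], [-1.1, 0, 0], [-1.2, 0, 0], [-1.2, 0, 0], [-1.2, 0, 0], [-1.2, 0, 0], [-1.2, 0, 0], [-0.7, 0, 0]], turn=[0, 0, 0, 0, 0, 0, 0, 0])

```text
time: 31.95
position: [598.3, -63.4, 119.9]
orientation: [180.0, -0.3, 86.2]
wrist_force: [-2.2, 7.0, 3.3]
finger_gap: 13.6
grasp_force: 68.3
```

Emit:
step_arm(offset=[[0, 0, 0], [0, 0, 0]], turn=[0, 0])

```text
time: 32.15
position: [598.2, -64.9, 119.8]
orientation: [180.0, -0.1, 86.2]
wrist_force: [-3.1, 3.8, 6.1]
finger_gap: 13.3
grasp_force: 68.4
```

Emit:
step_arm(offset=[[0, 0, 0], [0, 0, 0], [2, 0, 0], [3, 0, 0], [2.4, 0, 0], [1, 0, 0], [0, 0, 0], [0, 0, 0]], turn=[0, 0, 0, 0, 0, 0, 0, 0], gripper=0.5)

```text
time: 32.95
position: [604.0, 15.5, 118.6]
orientation: [-180.0, 0.1, 86.1]
wrist_force: [0.0, -0.1, -0.3]
finger_gap: 43.2
grasp_force: 0.0
```

Emit:
step_arm(offset=[[0, 0, 0], [0, 0, 0], [0, 0, 0], [0, 0, 0], [0, 0, 0]], turn=[0, 0, 0, 0, 0], gripper=0)

```text
time: 33.45
position: [603.5, 15.6, 118.9]
orientation: [-179.9, 0.1, 86.1]
wrist_force: [-3.2, -5.4, 4.7]
finger_gap: 13.8
grasp_force: 68.4
```

Emit:
step_arm(offset=[[-0.6, 0, 0], [-1.1, 0, 0], [-1.2, 0, 0], [-1.2, 0, 0], [-1.2, 0, 0], [-1.2, 0, 0], [-1.2, 0, 0], [-0.7, 0, 0]], turn=[0, 0, 0, 0, 0, 0, 0, 0])

```text
time: 34.25
position: [597.3, -65.2, 117.9]
orientation: [-179.9, -0.1, 86.2]
wrist_force: [-1.9, 4.7, -2.5]
finger_gap: 13.8
grasp_force: 68.2
```

Emit:
step_arm(offset=[[0, 0, 0], [0, 0, 0]], turn=[0, 0])

```text
time: 34.45
position: [597.3, -66.3, 117.9]
orientation: [-179.9, 0.0, 86.2]
wrist_force: [-3.1, 1.7, -3.8]
finger_gap: 13.8
grasp_force: 70.6
```

Run:
```python
from plan import *
plan([(*S(128),185,86.2),(*S(176),185,86.2),(*S(176),120,86.2)],start=(597.5,-66,118.5,86.2))
```

```text
"offset": [[-0.04, 0.02, -3.33], [-0.03, 0.02, -3.32], [-2.4, 0.0, 0.0], [-2.4, 0.0, 0.0], [-0.0, 0.0, 3.25], [-0.0, 0.0, 3.25]] "turn": [-0.0, -0.0, -0.0, -0.0, -0.0, -0.0]
end [ 594.7 -114.6  120. ] 86.2
```

Emit:
step_arm(offset=[[0, 0, 0], [0, 0, 0], [0, 0, -3.3], [0, 0, -3.3], [-2.4, 0, 0], [-2.4, 0, 0], [0, 0, 0], [0, 0, 0]], turn=[0, 0, 0, 0, 0, 0, 0, 0], gripper=0.5)

```text
time: 35.25
position: [595.7, -115.1, 185.5]
orientation: [179.9, 0.0, 86.1]
wrist_force: [-0.1, 0.2, -0.4]
finger_gap: 42.7
grasp_force: 0.0
```

```bash
python3 bar.py b2
```

```text
[ 595.66714484 -113.94423821  185.34919048] [ 1.79913840e+02 -3.61852521e-03  8.61804932e+01]
tube_mouth 0.58 154 70 [498.  -4.]
rest_near 0.83 310 179 [594. -86.]
bar 0.9 311 68 [600. -17.]
berth 0.5 475 57 [757.   7.]
bar trace 0.93 8095 8091
y range -194.99013504212573 24.688884781617883
-190 588.1 15.5 ztop 142.5
-175 589.2 15.1 ztop 142.8
-160 590.3 14.7 ztop 143.2
-145 591.4 14.3 ztop 143.4
-130 592.5 16.6 ztop 143.7
-115 593.5 16.1 ztop 143.8
-100 594.6 15.8 ztop 144.2
-85 595.7 15.4 ztop 144.5
-70 596.8 16.3 ztop 144.8
-55 597.8 16.2 ztop 145.0
-40 598.6 16.5 ztop 145.3
-25 599.9 14.8 ztop 145.6
-10 600.9 16.0 ztop 145.9
5 601.9 16.1 ztop 146.0
20 603.2 15.6 ztop 146.4
bar trace 0.71 4501 0
y range -257.8210586296911 -118.97214629693545
-253 464.6 14.7 ztop 11.4
-208 468.6 3.8 ztop None
-193 472.7 4.7 ztop 85.1
-163 464.3 28.0 ztop 71.7
-148 470.6 130.2 ztop None
-133 481.1 138.6 ztop None
```

View pics/b2.png

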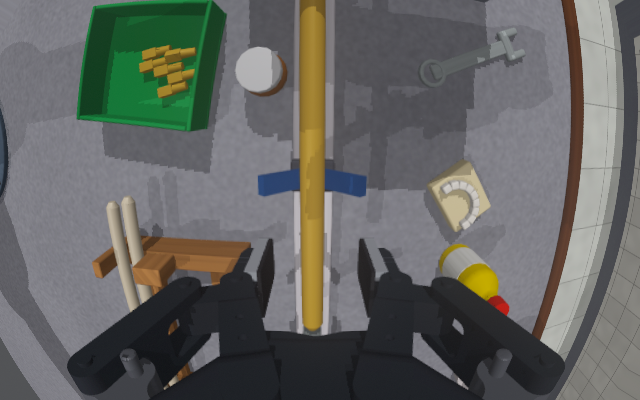

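Emit:
step_arm(offset=[[0, -0.2, 3.4], [0, 0, 3.4], [0, 0, 0]], turn=[0, 0, 0])

```text
time: 35.9
position: [589.7, -113.9, 112.6]
orientation: [-179.5, -0.0, 86.2]
wrist_force: [-0.2, 0.2, -0.4]
finger_gap: 42.8
grasp_force: 0.0
```

Emit:
step_arm(offset=[[0, 0, 0], [0, 0, 0], [0, 0, 0], [0, 0, 0], [0, 0, 0], [-0.6, 0, 0], [-1.2, 0, 0], [-1.2, 0, 0]], turn=[0, 0, 0, 0, 0, 0, 0, 0], gripper=0)

```text
time: 36.7
position: [591.9, -138.1, 118.3]
orientation: [179.9, -0.4, 86.4]
wrist_force: [-2.3, 9.5, 3.2]
finger_gap: 14.1
grasp_force: 68.4
```

Emit:
step_arm(offset=[[-1.2, 0, 0], [-1.3, 0, 0], [-1.3, 0, 0], [-1.3, 0, 0], [-1.3, 0, 0], [-1.0, 0, 0], [-0.5, 0, 0], [0, 0, 0]], turn=[0, 0, 0, 0, 0, 0, 0, 0])

```text
time: 37.5
position: [585.8, -223.0, 116.9]
orientation: [180.0, -0.0, 86.1]
wrist_force: [-1.3, 2.9, -1.3]
finger_gap: 13.6
grasp_force: 68.2
```

Emit:
step_arm(offset=[[0, 0, 0], [0, 0, 0], [2, 0, 0], [2.5, 0, 0], [1.0, 0, 0], [0, 0, 0]], turn=[0, 0, 0, 0, 0, 0], gripper=0.5)

```text
time: 38.1
position: [590.2, -166.5, 117.4]
orientation: [179.9, 0.0, 86.4]
wrist_force: [1.7, -0.5, -0.8]
finger_gap: 42.9
grasp_force: 0.0
```

Emit:
step_arm(offset=[[0, 0, 0], [0, 0, 0], [0, 0, 0], [0, 0, 0], [0, 0, 0], [-0.6, 0, 0], [-1.2, 0, 0], [-1.2, 0, 0]], turn=[0, 0, 0, 0, 0, 0, 0, 0], gripper=0)

```text
time: 38.9
position: [587.3, -192.0, 116.5]
orientation: [-179.9, -0.4, 86.4]
wrist_force: [-2.7, 8.1, 1.9]
finger_gap: 13.7
grasp_force: 68.4
```

Emit:
step_arm(offset=[[-1.2, 0, 0], [-0.6, 0, 0], [0, 0, 0]], turn=[0, 0, 0])

```text
time: 39.2
position: [585.6, -213.6, 116.0]
orientation: [-179.9, -0.2, 86.2]
wrist_force: [-2.4, 2.9, 0.6]
finger_gap: 13.9
grasp_force: 68.2
```

Emit:
step_arm(offset=[[0, 0, 0], [0, 0, 0], [0, 0, -4], [0, 0, -4], [0, 0, 0], [0, 0, 0]], turn=[0, 0, 0, 0, 0, 0], gripper=0.5)

```text
time: 39.8
position: [587.1, -216.4, 198.0]
orientation: [179.8, 0.1, 86.2]
wrist_force: [-0.7, -0.1, -0.2]
finger_gap: 43.0
grasp_force: 0.0
```

```bash
python3 bar.py b3
```

```text
[ 586.07740684 -216.2966876   196.60500309] [1.79994185e+02 3.04285604e-02 8.61508556e+01]
rest_near 0.7 313 25 [594. -88.]
rest_near 0.6 460 178 [ 693. -197.]
bar 0.79 314 146 [ 589. -169.]
berth 0.78 204 278 [ 456. -311.]
bar trace 0.9 7699 7640
y range -314.08950988233494 -73.64122133514459
-309 576.8 15.6 ztop 137.4
-294 577.8 15.5 ztop 137.7
-279 579.7 15.0 ztop 138.1
-264 580.9 14.9 ztop 138.4
-249 581.9 14.2 ztop 138.9
-234 583.6 15.3 ztop 139.4
-219 584.7 15.0 ztop 139.7
-204 585.3 15.6 ztop 140.2
-189 586.5 16.4 ztop 140.5
-174 587.6 16.1 ztop 140.9
-159 589.1 15.7 ztop 141.3
-144 590.3 15.8 ztop 141.7
-129 591.0 16.3 ztop 142.1
-114 592.6 16.2 ztop 142.5
-99 593.7 15.2 ztop 143.0
-84 594.9 16.0 ztop 143.5
```

View pics/b3.png

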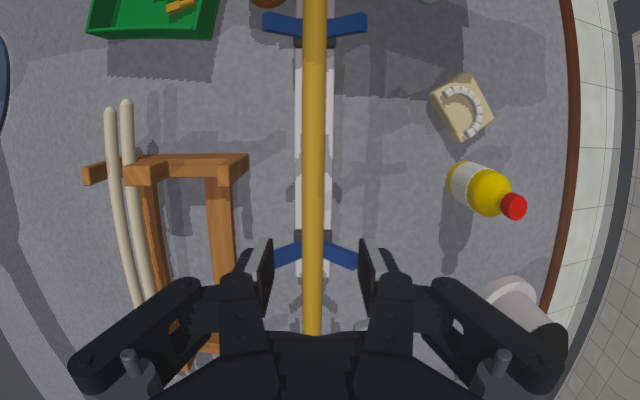

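Run:
```python
from plan import *
plan([(588.5,-169,190,85.4),(588,-169,114,85.4,3)])
plan([(458,-311,200,84.7,6),(458,-311,45,84.7,5)],start=(588,-169,200,85.4))
```

```text
"offset": [[4.7, -0.05, 0.58], [-0.0, -0.02, 2.53], [-0.0, -0.01, 2.54], [-0.01, -0.02, 2.53]] "turn": [0.013, 0.0, 0.0, 0.0]
end [ 588. -169.  114.] 85.4
"offset": [[-2.53, -1.97, 0.0], [-2.54, -1.96, 0.0], [-2.54, -1.96, 0.0], [-2.54, -1.96, 0.0], [-2.55, -1.95, 0.0], [-2.56, -1.94, 0.0], [0.0, -0.0, 3.1], [0.0, -0.0, 3.1]] "turn": [0.002, 0.002, 0.002, 0.002, 0.002, 0.002, 0.0, 0.0]
"offset": [[0.0, -0.0, 3.1], [0.0, -0.0, 3.1], [0.0, -0.0, 3.1]] "turn": [0.0, 0.0, 0.0]
end [ 458. -311.   45.] 84.7
```

Emit:
step_arm(offset=[[4.7, 0, 0.6], [0, 0, 2.5], [0, 0, 2.5], [0, 0, 2.5], [0, 0, 0], [0, 0, 0]], turn=[0.013, 0, 0, 0, 0, 0])

```text
time: 40.75
position: [589.5, -169.0, 115.8]
orientation: [-180.0, -0.0, 85.4]
wrist_force: [0.2, 0.4, -0.2]
finger_gap: 42.9
grasp_force: 0.0
```

Emit:
step_arm(offset=[[0, 0, 0], [0, 0, 0], [0, 0, 0], [0, 0, 0], [0, 0, 0], [0, 0, 0]], turn=[0, 0, 0, 0, 0, 0], gripper=0, force=110)

```text
time: 41.35
position: [589.1, -169.1, 117.7]
orientation: [-180.0, 0.1, 85.4]
wrist_force: [-3.3, 0.2, 6.3]
finger_gap: 12.8
grasp_force: 107.4
```

Emit:
step_arm(offset=[[0, 0, -0.5], [0, 0, -1], [0, 0, -1.5], [0, 0, -1.5], [0, 0, -1.5], [0, 0, -1.5], [0, 0, -1], [0, 0, 0]], turn=[0, 0, 0, 0, 0, 0, 0, 0])

```text
time: 42.15
position: [590.6, -169.1, 203.1]
orientation: [179.8, 0.0, 85.4]
wrist_force: [0.1, -0.1, -7.4]
finger_gap: 12.5
grasp_force: 107.5
```

```bash
python3 bar.py b4; python3 -c "
from workcell import r
s=r.state();print(s['wrist_force'],s['moment'],s['finger_gap'])"
```

```text
[ 589.79816532 -169.13834028  201.77143175] [1.79905480e+02 2.78777067e-02 8.54125160e+01]
tube_mouth 0.71 178 27 [506. -27.]
tube_mouth 0.35 316 269 [ 587. -213.]
bar 0.61 317 268 [ 588. -213.]
bar 0.61 163 25 [493. -21.]
berth 0.6 161 25 [448.  12.]
bar trace 0.57 12507 6
y range -271.06289821992397 -24.53796488961227
-266 582.3 25.1 ztop None
-251 583.1 25.1 ztop -1.8
-236 584.5 21.5 ztop 23.2
-221 586.1 23.1 ztop 24.5
-206 587.4 22.8 ztop 225.3
-191 588.7 26.4 ztop 225.8
-176 589.7 27.2 ztop 226.3
-161 590.9 27.1 ztop 226.8
-146 591.9 27.0 ztop 226.9
-131 593.3 27.0 ztop 227.4
-116 593.7 26.8 ztop 227.8
-101 595.6 26.1 ztop 228.2
-86 596.6 26.5 ztop 228.6
-71 597.7 26.6 ztop 229.0
-56 598.8 26.9 ztop 229.3
-41 600.2 28.1 ztop -0.9
bar trace 0.48 6607 0
y range -233.55421220138356 -144.62098289497965
-229 461.0 16.2 ztop 11.9
-214 491.8 75.8 ztop 12.1
-199 492.9 76.3 ztop 84.1
-184 494.7 75.7 ztop 84.2
-169 471.8 142.7 ztop 82.6
-154 474.1 145.7 ztop 263.3
[ 0.1230671   0.880424   -7.40891846] [-0.01271601 -0.02437078  0.00689128] 12.718668930554884
```

Emit:
step_arm(offset=[[-1.6, -1.2, 0], [-2.6, -2.0, 0], [-2.6, -2.0, 0], [-2.6, -2.0, 0], [-2.6, -2.0, 0], [-2.0, -1.6, 0], [-1.2, -1.0, 0], [0, 0, 0]], turn=[0.002, 0.002, 0.002, 0.002, 0.002, 0.002, 0, 0])

```text
time: 43.3
position: [456.2, -313.2, 200.3]
orientation: [-179.9, 0.1, 84.4]
wrist_force: [-0.1, -0.3, -7.6]
finger_gap: 12.6
grasp_force: 107.8
```

```bash
python3 bar.py b5 | head -12
python3 - <<'E'
from h import *
i=info('side');im,D=vision.read_camera('side');save('side2',cv2.resize(im[130:370,180:420],(600,600),interpolation=cv2.INTER_CUBIC))
z=np.load('b5.npz');
L=vision.tip_of('side','berth')
for l in L[:2]: print(l['conf'],atz('side',i,l['location'][0]*640,l['location'][1]*400,53))
E
```

```text
[ 457.89495368 -311.45168912  200.55939796] [-1.79969689e+02  1.05529988e-03  8.45641657e+01]
rest_near 0.37 413 324 [ 534. -423.]
bar 0.84 317 268 [ 455. -354.]
berth 0.22 317 269 [ 452. -402.]
bar trace 0.93 12438 0
y range -411.824362324471 -167.4718305759302
-407 449.2 25.4 ztop None
-392 450.0 24.8 ztop None
-377 451.3 22.6 ztop None
-362 453.5 21.9 ztop 11.2
-347 455.0 21.3 ztop 224.3
-332 455.8 26.4 ztop 224.5
```

View pics/side2.png

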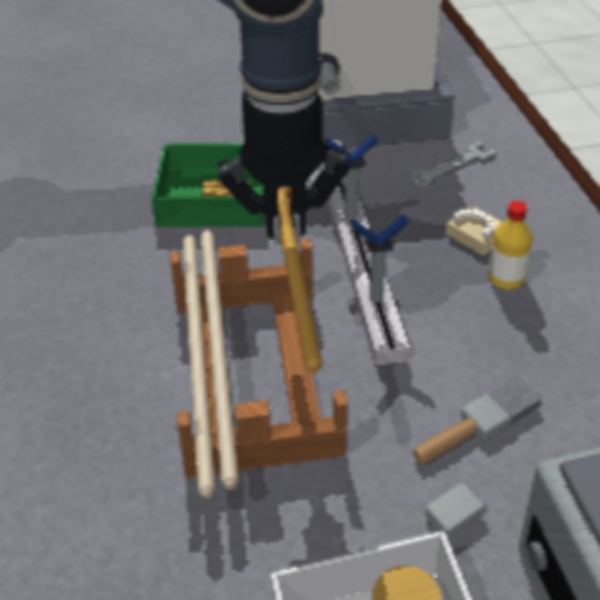

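Emit:
step_arm(offset=[[0, 0, 2], [0, 0, 3], [0, 0, 3], [0, 0, 3], [0, 0, 2.5], [0, 0, 1.5], [0, 0, 0.5], [0, 0, 0]], turn=[0, 0, 0, 0, 0, 0, 0, 0])

```text
time: 44.55
position: [459.3, -310.4, 45.9]
orientation: [180.0, -0.0, 84.7]
wrist_force: [-0.2, -0.5, -6.4]
finger_gap: 12.5
grasp_force: 107.8
```

Emit:
step_arm(offset=[[0, 0, 0.3], [0, 0, 0.2], [0, 0, 0.2], [0, 0, 0]], turn=[0, 0, 0, 0])

```text
time: 44.95
position: [459.1, -310.7, 39.2]
orientation: [180.0, 0.0, 84.7]
wrist_force: [0.1, -0.4, -6.9]
finger_gap: 12.8
grasp_force: 107.8
```

Emit:
step_arm(offset=[[0, 0, 0.1], [0, 0, 0.1], [0, 0, 0.1], [0, 0, 0]], turn=[0, 0, 0, 0])

```text
time: 45.35
position: [459.2, -310.6, 36.8]
orientation: [180.0, 0.0, 84.7]
wrist_force: [-3.0, 1.0, 3.9]
finger_gap: 12.2
grasp_force: 108.8
```

Contact on the cradle; release, with a narrow opening, and rise.

Emit:
step_arm(offset=[[0, 0, 0], [0, 0, 0], [0, 0, 0], [0, 0, -2], [0, 0, -4], [0, 0, -4], [0, 0, -4], [0, 0, 0]], turn=[0, 0, 0, 0, 0, 0, 0, 0], gripper=0.35)

```text
time: 46.15
position: [462.6, -312.1, 181.8]
orientation: [179.4, 0.3, 84.7]
wrist_force: [0.3, -0.0, -0.1]
finger_gap: 30.0
grasp_force: 0.0
```

Emit:
step_arm(offset=[[-4.5, 0, -2], [-4.5, 0, -2], [-4.5, 0, 0], [-4.5, 0, 0], [0, 0, 0], [0, 0, 0]], turn=[0, 0, 0, 0, 0, 0])

```text
time: 46.75
position: [441.5, -490.5, 214.5]
orientation: [-180.0, -0.1, 84.6]
wrist_force: [-0.2, 0.7, -0.0]
finger_gap: 29.5
grasp_force: 0.0
```

Run:
```python
from h import *
np.set_printoptions(precision=1,suppress=True)
ims=[]
for c in['scene','side']:
    im,D=vision.read_camera(c);i=info(c);ims.append(im);P=cloud(c,i,D)
    for t,z in[('bar',53),('berth',53),('drawer_front',39),('rack',0),('oil',0),('jar',0)]:
        for l in vision.tip_of(c,t)[:1]:
            print(c,t,round(l['conf'],2),atz(c,i,l['location'][0]*640,l['location'][1]*400,z)[:2])
    for l in vision.trace(c,'bar')[:1]:
        Q=P[l['region']&(D>0)]; Q=Q[(Q[:,2]>40)&(Q[:,2]<75)]
        print('bar',l['conf'],len(Q),Q.mean(0),Q.min(0),Q.max(0)); 
        if len(Q)>9:
            k=np.polyfit(Q[:,1],Q[:,2],1); print('z slope',k[0]); k=np.polyfit(Q[:,1],Q[:,0],1); print('x slope',k[0])
a=cv2.resize(ims[0][90:390,190:490],(400,400),interpolation=cv2.INTER_CUBIC);b=cv2.resize(ims[1][110:350,180:420],(400,400),interpolation=cv2.INTER_CUBIC)
save('fin',np.hstack([a,b]))
```

```text
scene bar 0.98 [ 455.  -306.2]
scene berth 0.73 [ 466.3 -318.9]
scene drawer_front 0.6 [543.  291.7]
scene rack 0.94 [ 420.4 -302.2]
scene oil 0.82 [ 769.5 -226.7]
scene jar 0.61 [551.5  -0.4]
bar 0.84 434 [ 464.  -278.9   58.7] [ 441.3 -484.7   42.2] [ 483.2 -121.    65.2]
z slope -0.004138089980264525
x slope 0.08698888062497427
side bar 0.75 [ 465.7 -319. ]
side berth 0.58 [ 458.4 -319.4]
side rack 0.73 [ 415.7 -303. ]
side oil 0.73 [434.7  16.4]
side jar 0.61 [605.   61.4]
bar 0.78 306 [ 449.7 -429.2   57.4] [ 437.  -500.    47.9] [ 467.4 -244.5   61.8]
z slope 0.00019789675130024663
x slope 0.0909327462282071
```

View pics/fin.png

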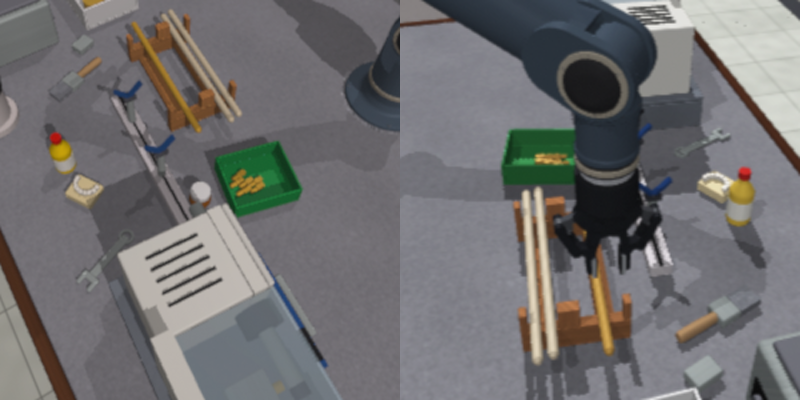

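Run:
```python
from pieces import *
im,i,D,o=pieces('scene',5,0.2)
for x in o: print(*x[:5])
s=r.state(); print(s['dq'].round(1) if hasattr(s['dq'],'round') else s['dq'])
save('tote',cv2.resize(im[200:260,330:420],(720,480),interpolation=cv2.INTER_CUBIC))
```

```text
0.53 369 221 [448, -2] [447.0, -2.0]
0.53 381 226 [426, 31] [425.0, 31.0]
0.52 367 227 [463, 13] [463.0, 12.0]
0.44 383 230 [432, 45] [432.0, 45.0]
[ 0.   0.1  0.  -0.  -0.  -0.  -0. ]
```

View pics/tote.png

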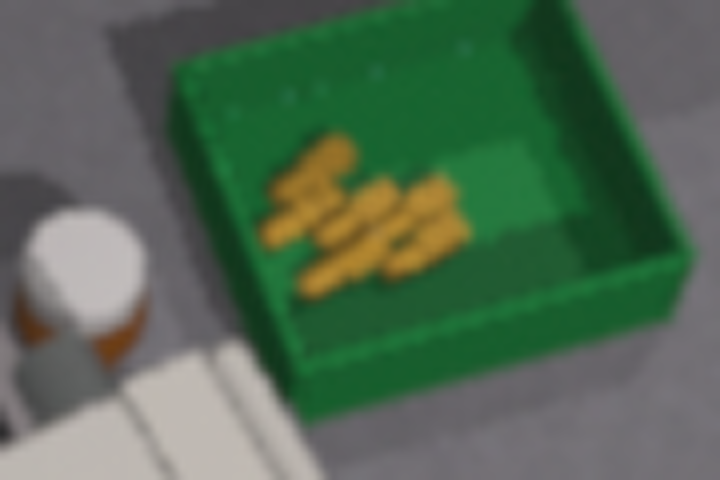

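All six pieces lie inside the tote, around pixels 260–470 × 130–300 of the crop. The bar is level in its berth and the drawer is home, so I am handing in.

```bash
python3 -c "
from workcell import r
print(r.hand_in())"
```

```text
the job is handed in; nothing more can be done
None
```

The job is handed in, though no verdict came back: by the last pictures all six pieces are in the green tote and the bar lies level across both cradles of the empty berth, and the drawer stopped dead under a 16 N push, so it should be home past its detent.

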